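Breakfast eggs under balanced lids

TASK

Set out the breakfast eggs: stand every egg from the wooden rack in an egg cup of its own on the serving board, and cover each one with a flat square lid balanced level on the egg's rounded top. Use only the lids that are as wide as an egg cup's rim - the smaller and the larger lid fit other cups - and never let an egg fall onto the worktop.

Things in the scene. Friction and masses are not known exactly. Their poses are not given: they have to be found in the camera images.
- egg0_mid (a point): A boiled egg, 60 mm long and 47 mm wide at its widest, about 60 g; may be absent. At the start it stands in the wooden egg rack, blunt end up, point down. This point is the centre of its widest level and of its blunt dome: the dome is a half ball of radius 23.5 mm about it, so the top of the egg lies 23.5 mm above it; the point lies 36.5 mm below it. z axis = from point to blunt end.
- egg1_mid (a point): A boiled egg, 60 mm long and 47 mm wide at its widest, about 60 g; may be absent. At the start it stands in the wooden egg rack, blunt end up, point down. This point is the centre of its widest level and of its blunt dome: the dome is a half ball of radius 23.5 mm about it, so the top of the egg lies 23.5 mm above it; the point lies 36.5 mm below it. z axis = from point to blunt end.
- egg2_mid (a point): A boiled egg, 60 mm long and 47 mm wide at its widest, about 60 g; may be absent. At the start it stands in the wooden egg rack, blunt end up, point down. This point is the centre of its widest level and of its blunt dome: the dome is a half ball of radius 23.5 mm about it, so the top of the egg lies 23.5 mm above it; the point lies 36.5 mm below it. z axis = from point to blunt end.
- egg3_mid (a point): A boiled egg, 60 mm long and 47 mm wide at its widest, about 60 g; may be absent. At the start it stands in the wooden egg rack, blunt end up, point down. This point is the centre of its widest level and of its blunt dome: the dome is a half ball of radius 23.5 mm about it, so the top of the egg lies 23.5 mm above it; the point lies 36.5 mm below it. z axis = from point to blunt end.
- cup0_rim (a point): Egg cup, loose, 56 mm high, 49 mm wide at the rim, 44 mm at the foot, about 120 g; stands on the serving board. This point is the centre of its mouth, level with the rim; z axis up. An egg set point down sinks in and centres itself, its widest level then 10 mm above the rim (so the top of the egg is about 34 mm above the rim).
- cup1_rim (a point): Egg cup, loose, 56 mm high, 49 mm wide at the rim, 44 mm at the foot, about 120 g; stands on the serving board. This point is the centre of its mouth, level with the rim; z axis up. An egg set point down sinks in and centres itself, its widest level then 10 mm above the rim (so the top of the egg is about 34 mm above the rim).
- cup2_rim (a point): Egg cup, loose, 56 mm high, 49 mm wide at the rim, 44 mm at the foot, about 120 g; stands on the serving board. This point is the centre of its mouth, level with the rim; z axis up. An egg set point down sinks in and centres itself, its widest level then 10 mm above the rim (so the top of the egg is about 34 mm above the rim).
- cup3_rim (a point): Egg cup, loose, 56 mm high, 49 mm wide at the rim, 44 mm at the foot, about 120 g; stands on the serving board. This point is the centre of its mouth, level with the rim; z axis up. An egg set point down sinks in and centres itself, its widest level then 10 mm above the rim (so the top of the egg is about 34 mm above the rim).
- lid0_mid (a point): Flat square wooden lid of the right size, 48 x 48 mm (as wide as an egg cup's rim) and 10 mm thick, edges slightly rounded, same on both faces, either may be up; about 25 g. At the start it lies on the silicone mat. This point is its centre, x and y axes along its sides, z axis through its thickness.
- lid1_mid (a point): Flat square wooden lid of the right size, 48 x 48 mm (as wide as an egg cup's rim) and 10 mm thick, edges slightly rounded, same on both faces, either may be up; about 25 g. At the start it lies on the silicone mat. This point is its centre, x and y axes along its sides, z axis through its thickness.
- lid2_mid (a point): Flat square wooden lid of the right size, 48 x 48 mm (as wide as an egg cup's rim) and 10 mm thick, edges slightly rounded, same on both faces, either may be up; about 25 g. At the start it lies on the silicone mat. This point is its centre, x and y axes along its sides, z axis through its thickness.
- lid3_mid (a point): Flat square wooden lid of the right size, 48 x 48 mm (as wide as an egg cup's rim) and 10 mm thick, edges slightly rounded, same on both faces, either may be up; about 25 g. At the start it lies on the silicone mat. This point is its centre, x and y axes along its sides, z axis through its thickness.
- lid_small_mid (a point): A look-alike lid that is too small: 34 x 34 x 10 mm, about 13 g. Point and axes as for the others. Not to be used.
- lid_large_mid (a point): A look-alike lid that is too large: 62 x 62 x 10 mm, about 42 g. Point and axes as for the others. Not to be used.
- rack_top (a point): Wooden egg rack, fixed, 54 x 224 mm, 32 mm high, with four openings 34 mm square in a row along its y axis, 54 mm apart. This point is the centre of its top, level with it; an egg's widest level stands about 20 mm above it.
- board_top (a point): Serving board, fixed, 200 x 200 mm, 16 mm high, that carries the egg cups, with a teaspoon lying between them (11 mm high). This point is the centre of its upper face.
- mat_top (a point): Dark silicone mat, fixed, 210 x 230 mm, 8 mm high, on which the lids lie. This point is the centre of its upper face.
- toaster_edge (a point): Fixed obstacle behind the work: the middle of the upper front edge of the toaster, 225 mm high and about 290 mm wide along y. A kettle as high stands to the left of it, a little farther back than this edge; keep the arm in front of both when it swings from side to side.

How it is judged:
By the outcome, as a careful person would: the job done as asked, in the order asked, and still so for the second after the job is handed in, with the robot touching nothing.
Of egg0, egg1, egg2, egg3 only 3 to 4 are there at a start; the rules pass over those that are not, and their reading is None.
At some moment in a run one of lid0, lid1, lid2, lid3, lid_small, lid_large may be knocked a few centimetres aside while the robot is not near it.
It also fails if it takes over 210 s, if anything falls off the work surface, if the arm or the gripper's body presses on something with over 40 N, if the wrist force passes 120 N, or if a joint passes its speed limit or range.

ROBOT

A 7-joint arm with a two-finger parallel gripper is mounted at the origin on a cart in front of the work surface, level with it; the furniture and walls round the work are solid. World frame = base frame: x ahead of the robot, y to its left, z up, the work surface at z = 0. Lengths are in m, angles in rad, forces in N, time in s.
With the tool pointing down it reaches from about 0.425 to 0.95 m from the base axis. Payload 16.7 kg.
Tool frame: the origin (TCP) lies midway between the tips of the shut fingers; the grasp point (between the pads) lies 19 mm behind it (arm.grip_point_offset is the distance from the TCP to the grasp point, in m); z points along the fingers, y is the line along which they close (so a half turn about z gives the same grasp; the last joint's range is limited). The gripper opens to 94 mm and grips with 3 to 60 N. Pads are 16 mm wide; open, the fingers measure 119 mm over their backs; the gripper's body (75 mm by 177 mm) begins 78 mm behind the grasp point.
Start: joints at [1.014, 0.426, 0.074, 1.606, -0.034, 1.111, -0.067], TCP at [0.268, -0.62, 0.205] pointing down, gripper open.
Joint ranges: [-2.85, 2.85], [-0.5, 2.14], [-1.23, 1.37], [0.21, 2.46], [-1.02, 4.16], [0.16, 2.05], [-2.73, 2.73]. Speed limits (rad/s): [1.89, 1.89, 2.39, 2.39, 3.01, 3.01, 3.01].

INTERFACE

Orientations are given as a unit quaternion [x, y, z, w].
In Python, from rig import arm gives the robot as it stands.
- The arm moves only by the tool arm_command, never from a script. Its argument "increments" is a list of rows, each a list of 3 entries, a list of its own where there are three numbers: the shift along the tool's x, y, z in m, then the turn about the tool's z in degrees, then the closure, from 0 (fully open) to 1 (shut). A call has 1 to 8 rows; each row is the pose to reach, as a shift and turn from the pose commanded when the call began, along the tool's axes at that moment; what a row does not reach only later rows make up. A row lasts 1/8 s, in which the tool goes at most 62.5 mm and 10.7 degrees, less where a joint would pass 70% of its speed; a pose out of reach is approached as far as the arm can. A call with a gripper value outside its range is refused whole. The fingers move at their own pace and stop on an object; the grip force is fixed at half the most. Time passes only in rows, so rows that repeat a pose let the fingers close. It gives the time, the measured TCP pose, the force, the opening and the grip force at its end, in the units of the state.
- arm.get_obs(): the state, without advancing time (a new reading comes with each control period).
- arm.snapshot(name): name is "side" or "top"; returns a dict with "color" (420x560x3 uint8, red, green, blue), "fx", "fy", "cx", "cy" (pixels), "extrinsics" (4x4, takes a point from camera to world coordinates). Camera axes: x right, y up, looking along -z (the intrinsics and any distortion apply to the point x, -y, -z); pixel columns grow to the right and rows downward; lengths in m; the calibration is good to about 2 mm. A picture is of the moment at which its call begins. There is no depth.
- arm.close_job(): hands the job in; it is judged then, once.
The state is a dict: "time": time; "qpos": joint angles; "dq": joint speeds; "effort": joint torques, N m; "ee_pos": TCP position; "tcp_rot": TCP orientation; "contact_force": force on the tool from outside, world axes, zero at the start; "torque": the same for the moment, N m; "opening": finger opening in m; "finger_force": force on a finger pad.
Only numpy, scipy, OpenCV 4.12 (cv2) and the standard library are available. Lean on these libraries where they do the work, as an engineer would, in place of code of your own. Each camera call takes 0.05 s, during which the arm holds its last target. There are 200 camera calls.

## Working session

There is one attempt and no reset: what is moved stays moved. The work goes in short steps, Python scripts to look and compute and a tool call to move; the robot and the scene stay as the last step left them, time stands still between calls to the robot, and variables do not carry over. Pictures are saved under pics/ and viewed, at most 14 in all, crops included, and the job is handed in when it is done.

Besides the shell and the picture viewer there is one more tool, called in YAML: its name, and indented under it one key for each argument. arm_command: Moves the arm, as the interface text tells. Its arguments: {"type":"object","properties":{"increments":{"type":"array"}},"required":["increments"]}

```bash
ls; mkdir -p pics
python3 - <<'E'
from rig import arm
import cv2
o=arm.get_obs()
for k,v in o.items(): print(k,v)
print(arm.grip_point_offset)
for n in("side","top"):
    s=arm.snapshot(n); cv2.imwrite(f"pics/{n}0.png",s["color"][:,:,::-1])
    print({k:v for k,v in s.items() if k!="color"})
E
```

```text
pics
time 0.0
qpos [ 1.01353184  0.4267241   0.0738536   1.60662078 -0.0341105   1.11075221
 -0.06710235]
dq [-9.95870528e-05 -1.79538404e-03  7.69502765e-04 -3.40281710e-04
  2.16229126e-03 -1.84653242e-03 -1.14734163e-03]
effort [ 2.15080386e-04 -9.35808563e+01  3.66626814e+00 -4.54186141e+01
 -4.88349341e-02  2.00615998e-02  9.47324838e-05]
ee_pos [ 0.2674787  -0.61927234  0.20477487]
tcp_rot [ 9.79291929e-01  2.02452292e-01 -1.66714751e-04 -5.99719664e-04]
contact_force [-0.791834    0.86738538  0.2063619 ]
torque [-0.00472721  0.03806714  0.04978719]
finger_force 0.0
opening 0.09383061604826037
0.0188
{'fx': 525.5906478740994, 'fy': 525.5906478740994, 'cx': 272.0615582779067, 'cy': 204.0956621879626, 'extrinsics': array([[-0.99734198,  0.01580113, -0.07112876,  0.48728763],
       [-0.0722098 , -0.34474109,  0.9359163 ,  1.29072539],
       [-0.00973247,  0.93856481,  0.34496576,  0.65022296],
       [ 0.        ,  0.        ,  0.        ,  1.        ]])}
{'fx': 468.0409426006131, 'fy': 468.0409426006131, 'cx': 275.14811002500795, 'cy': 204.23781090008254, 'extrinsics': array([[ 0.0061781 ,  0.98840835, -0.15169297,  0.42913316],
       [-0.99990133,  0.00801993,  0.01153301,  0.0046655 ],
       [ 0.01261589,  0.15160675,  0.98836038,  1.25637726],
       [ 0.        ,  0.        ,  0.        ,  1.        ]])}
```

View pics/top0.png

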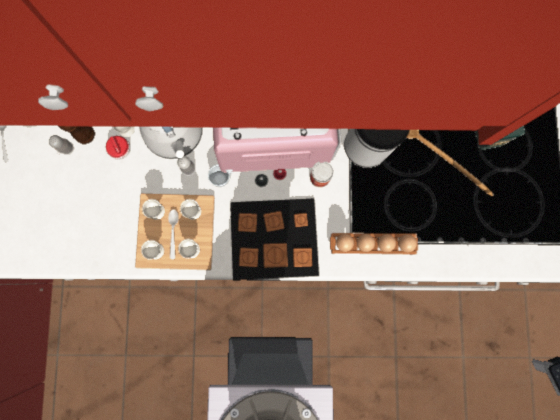

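View pics/side0.png

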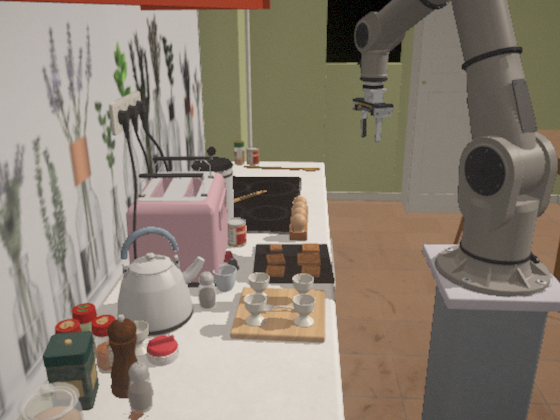

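Four eggs stand at top (346/367/388/409, 243). The cups are near (152,209), (190,209), (151,250) and (190,249). Lids are at (248,222), (273,221), (248,258) and (303,257), with the small one at (301,220) and the large one at (275,256).

Run:
```python
import cv2,numpy as np
t=cv2.imread("pics/top0.png")
a=cv2.resize(t[190:275,130:325],None,fx=4,fy=4,interpolation=cv2.INTER_CUBIC)
b=cv2.resize(t[225:265,325:425],None,fx=5,fy=5,interpolation=cv2.INTER_CUBIC)
c=np.zeros((a.shape[0]+b.shape[0],a.shape[1],3),np.uint8);c[:a.shape[0]]=a;c[a.shape[0]:,:b.shape[1]]=b
cv2.imwrite("pics/crop0.png",c)
```

```text
(no output)
```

View pics/crop0.png

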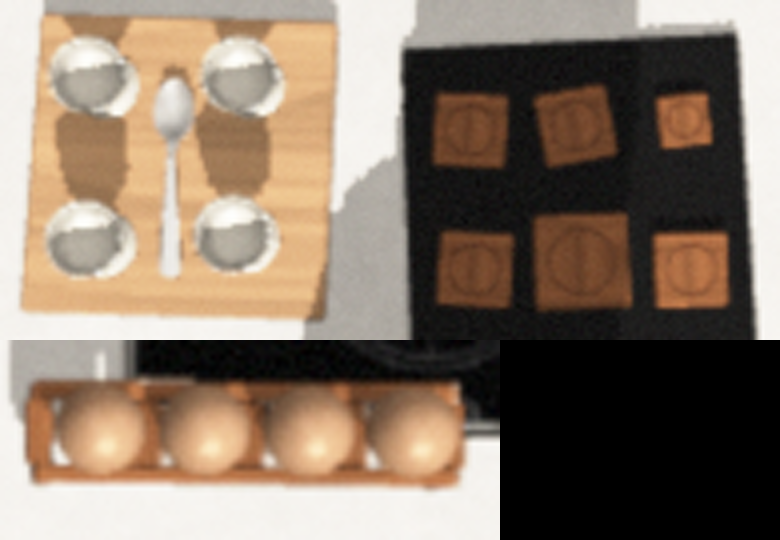

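```bash
cat > h.py <<'E'
import cv2,numpy as np
from rig import arm
def snap(n="top",save=None):
    s=arm.snapshot(n); s["bgr"]=s["color"][:,:,::-1].copy()
    if save: cv2.imwrite(save,s["bgr"])
    return s
def ray(s,uv,z):
    "pixel -> world point on plane z"
    uv=np.atleast_2d(uv).astype(float)
    d=np.c_[(uv[:,0]-s["cx"])/s["fx"],-(uv[:,1]-s["cy"])/s["fy"],-np.ones(len(uv))]
    E=s["extrinsics"]; d=d@E[:3,:3].T; o=E[:3,3]
    return o+d*((z-o[2])/d[:,2])[:,None]
def blobs(s,roi,lo,hi,amin):
    "HSV blobs inside roi (x0,y0,x1,y1), contours at 4x in full-image pixels"
    x0,y0,x1,y1=roi
    c=cv2.resize(s["bgr"][y0:y1,x0:x1],None,fx=4,fy=4,interpolation=cv2.INTER_CUBIC)
    m=cv2.inRange(cv2.cvtColor(c,cv2.COLOR_BGR2HSV),lo,hi)
    m=cv2.morphologyEx(m,cv2.MORPH_OPEN,np.ones((9,9),np.uint8))
    cs,_=cv2.findContours(m,cv2.RETR_EXTERNAL,cv2.CHAIN_APPROX_NONE)
    return [(k[:,0].astype(np.float32)+.5)/4-.5+[x0,y0] for k in cs if cv2.contourArea(k)>amin*16]
def lids(s,roi=(228,195,325,285),z=.018):
    out=[]
    for k in blobs(s,roi,(0,80,65),(30,255,255),60):
        p=ray(s,k,z)[:,:2]
        (c,w,a)=cv2.minAreaRect((p*1000).astype(np.float32)); out.append((np.round(c,1),np.round(w,1),round(a,1)))
    return out
E
python3 - <<'E'
from h import *
s=snap()
for l in lids(s): print("lid",*l)
H=cv2.cvtColor(s["bgr"],cv2.COLOR_BGR2HSV)
for n,u,v in(("egg",346,243),("rack",356,236),("cup",152,212),("rimw",160,203),("wood",170,260),("shadow",152,228)): print(n,H[v,u])
for k in blobs(s,(325,225,425,265),(0,0,165),(40,140,255),100):
    (c,r)=cv2.minEnclosingCircle(k.astype(np.float32)); print("egg",c,r,np.round(ray(s,c,.052)[0]*1000,1))
for k in blobs(s,(138,193,212,266),(0,0,90),(180,70,255),100):
    (c,ax,an)=cv2.fitEllipse(k.astype(np.float32)); print("cup",c,ax,np.round(ray(s,c,.072)[0]*1000,1))
print("board",np.round(ray(s,[(140,194),(214,194),(211,269),(136,267)],.016)*1000))
print("mat",np.round(ray(s,[(231,202),(314,198),(318,275),(232,278)],.008)*1000))
print("toaster",np.round(ray(s,[(216,170),(337,166)],.225)*1000))
E
```

```text
lid [414.8 -13.4] [ 14.2 252.7] 0.3
lid [479.1 -82.2] [51.2 50.4] 1.3
lid [478.6  60. ] [48.8 48.7] 86.8
lid [484.5 -11. ] [62.  63.9] 1.8
lid [570.4  64.2] [48.8 48.8] 89.3
lid [578.  -77.8] [37.4 37. ] 8.1
lid [574.5  -5.8] [49.  48.8] 11.1
egg [ 16  85 240]
rack [ 12 163  94]
cup [ 21  27 180]
rimw [ 15  89 218]
wood [ 16 105 230]
shadow [ 15 118 166]
egg (365.2789611816406, 244.98263549804688) 10.196582794189453 [ 509.7 -242.2   52. ]
egg (374.5, 244.5) 53.689308166503906 [ 511.1 -266.    52. ]
cup (151.927001953125, 249.69863891601562) (19.583829879760742, 23.330514907836914) [492.8 300.   72. ]
cup (188.56532287597656, 248.4391326904297) (19.416484832763672, 21.832141876220703) [496.5 208.2  72. ]
cup (172.6431427001953, 230.2786865234375) (9.64555835723877, 53.09757995605469) [542.1 249.9  72. ]
cup (190.20059204101562, 208.8838348388672) (19.126693725585938, 22.373184204101562) [597.2 207.4  72. ]
cup (152.8678741455078, 209.00111389160156) (19.211687088012695, 23.72379493713379) [596.1 302.3  72. ]
board [[644. 353.  16.]
 [646. 155.  16.]
 [446. 157.  16.]
 [450. 353.  16.]]
mat [[ 626.  109.    8.]
 [ 639. -115.    8.]
 [ 433. -124.    8.]
 [ 423.  102.    8.]]
toaster [[ 664.  126.  225.]
 [ 676. -147.  225.]]
```

Run:
```python
from h import *
s=snap()
def circ(s,roi,rmm,z,p2):
    x0,y0,x1,y1=roi
    c=cv2.resize(cv2.cvtColor(s["bgr"],cv2.COLOR_BGR2GRAY)[y0:y1,x0:x1],None,fx=6,fy=6,interpolation=cv2.INTER_CUBIC)
    r=6*rmm*s["fx"]/(1256-z)
    h=cv2.HoughCircles(cv2.GaussianBlur(c,(0,0),3),cv2.HOUGH_GRADIENT,1,90,param1=60,param2=p2,minRadius=int(r-4),maxRadius=int(r+5))
    for a in (h[0] if h is not None else []): 
        uv=(a[:2]+.5)/6-.5+[x0,y0]; print(np.round(uv,1),round(a[2]/r,2),np.round(ray(s,uv,z/1000)[0]*1000,1))
print("eggs");circ(s,(325,225,425,265),23.5,52,14)
print("cups");circ(s,(134,190,216,272),24.5,72,14)
for k in blobs(s,(138,193,212,266),(0,0,90),(180,70,255),100):
    a=k.min(0);b=k.max(0);uv=a+9.7; print(a,b,np.round(ray(s,uv,.072)[0]*1000,1))
t=snap("side","pics/side1.png")
c=cv2.resize(t["bgr"][265:335,230:330],None,fx=6,fy=6,interpolation=cv2.INTER_CUBIC);e=cv2.resize(t["bgr"][190:240,270:330],None,fx=6,fy=6,interpolation=cv2.INTER_CUBIC)
o=np.zeros((420,600+200,3),np.uint8);o[:,:600]=c;o[:300,600:]=e[:,60:260];cv2.imwrite("pics/crop1.png",o)
```

```text
eggs
cups
[187.3 247. ] 1.04 [500.1 211.4  72. ]
[151. 250.] 1.05 [492.  302.3  72. ]
[140.875 239.625] [163.625 259.125] [493.7 303.4  72. ]
[178.125 238.375] [199.375 257.875] [497.4 210.1  72. ]
[167.875 209.125] [177.875 258.875] [571.4 238.6  72. ]
[179.875 198.625] [200.625 218.875] [598.6 209.1  72. ]
[141.625 198.625] [164.375 218.875] [597.8 306.3  72. ]
```

View pics/crop1.png

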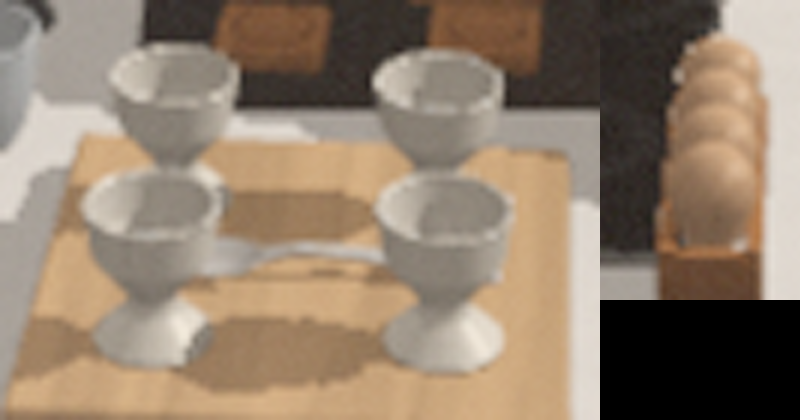

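The side rims are centred about (259,277.5), (303,278.3), (255.2,299.3) and (304,299.7). From the top crop, the eggs are at about (345.2,242.8), (366,242.8), (387,243.2) and (407.8,243.2).

Run:
```python
from h import *
t=snap("side");s=snap()
print(np.round(ray(t,[(259,277.5),(303,278.3),(255.2,299.3),(304,299.7)],.072)*1000,1))
print(np.round(ray(s,[(345.2,242.8),(366,242.8),(387,243.2),(407.8,243.2)],.052)*1000,1))
print(np.round(ray(t,[(298.6,213.3)],.0755-.004)*1000,1))
```

```text
[[601.2 214.   72. ]
 [499.6 212.4  72. ]
 [599.9 312.   72. ]
 [495.9 307.8  72. ]]
[[ 515.  -190.5   52. ]
 [ 515.3 -244.2   52. ]
 [ 514.7 -298.4   52. ]
 [ 515.1 -352.3   52. ]]
[[ 520.1 -202.1   71.5]]
```

arm_command:
  increments:
    - [[0.397,-0.295,0],-66.64,0]
    - [[0.397,-0.295,0],-66.64,0]
    - [[0.397,-0.295,0],-66.64,0]
    - [[0.397,-0.295,0],-66.64,0]
    - [[0.397,-0.295,0],-66.64,0]
    - [[0.397,-0.295,0],-66.64,0]
    - [[0.397,-0.295,0],-66.64,0]
    - [[0.397,-0.295,0],-66.64,0]

```text
time: 1.35
ee_pos: [0.516, -0.1895, 0.2058]
tcp_rot: [0.707, 0.707, 0.0, 0.0]
contact_force: [0.0, -0.9, 0.3]
opening: 0.0938
finger_force: 0.0
```

arm_command:
  increments:
    - [[0,0,0],0,0]
    - [[0,0,0],0,0]
    - [[0,0,0],0,0]
    - [[0,0,0],0,0]

```text
time: 1.85
ee_pos: [0.5147, -0.1924, 0.2055]
tcp_rot: [0.708, 0.706, -0.0, 0.0]
contact_force: [0.2, -0.9, -0.1]
opening: 0.0941
finger_force: 0.0
```

arm_command:
  increments:
    - [[0.001,0.001,0.05],0,0]
    - [[0.001,0.001,0.1],0,0]
    - [[0.001,0.001,0.14],0,0]
    - [[0.001,0.001,0.16],0,0]
    - [[0.001,0.001,0.16],0,0]
    - [[0.001,0.001,0.16],0,0]

```text
time: 2.6
ee_pos: [0.5166, -0.1908, 0.0464]
tcp_rot: [0.707, 0.707, 0.0, 0.0]
contact_force: [-0.1, 1.0, 0.2]
opening: 0.0941
finger_force: 0.0
```

Run:
```python
from h import *
t=snap("side");s=snap()
c=cv2.resize(t["bgr"][150:250,250:350],None,fx=4,fy=4,interpolation=cv2.INTER_CUBIC);e=cv2.resize(s["bgr"][200:300,320:420],None,fx=4,fy=4,interpolation=cv2.INTER_CUBIC)
cv2.imwrite("pics/g1.png",np.hstack([c,e]))
print(arm.get_obs()["ee_pos"])
```

```text
[ 0.51680155 -0.19082021  0.04668862]
```

View pics/g1.png

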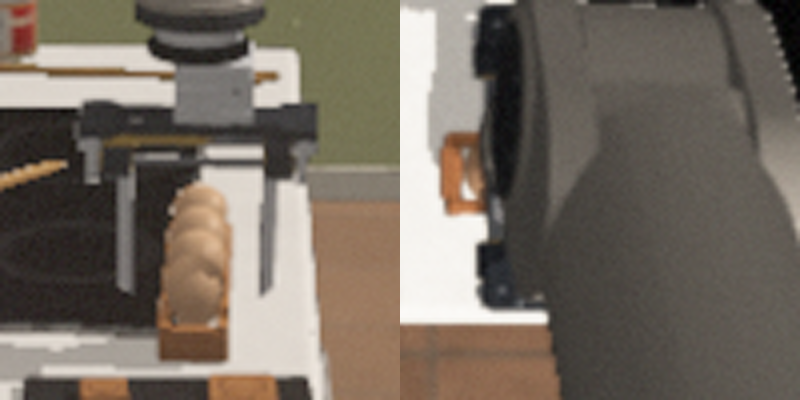

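The fingers straddle the nearest egg well, with the egg centre within about 1–2 mm of mid, so I'm closing and lifting.

arm_command:
  increments:
    - [[0,0,0.001],0,1]
    - [[0,0,0.001],0,1]
    - [[0,0,0.001],0,1]
    - [[0,0,0.001],0,1]
    - [[0,0,0.001],0,1]
    - [[0,0,0.001],0,1]
    - [[0,0,0.001],0,1]
    - [[0,0,0.001],0,1]

```text
time: 3.7
ee_pos: [0.5173, -0.1904, 0.045]
tcp_rot: [0.707, 0.707, 0.001, 0.001]
contact_force: [5.4, -0.6, 1.9]
opening: 0.0459
finger_force: 30.0
```

arm_command:
  increments:
    - [[0,0,-0.01],0,1]
    - [[0,0,-0.04],0,1]
    - [[0,0,-0.08],0,1]
    - [[0,0,-0.12],0,1]
    - [[0,0,-0.14],0,1]

```text
time: 4.32
ee_pos: [0.5162, -0.1905, 0.1868]
tcp_rot: [0.707, 0.707, 0.0, 0.001]
contact_force: [-0.3, -0.1, -0.6]
opening: 0.0456
finger_force: 30.0
```

arm_command:
  increments:
    - [[0.06,0,-0.015],0,1]
    - [[0.12,0,-0.015],0,1]
    - [[0.18,0,-0.015],0,1]
    - [[0.24,0,-0.015],0,1]
    - [[0.3,0,-0.015],0,1]
    - [[0.36,0.02,-0.015],0,1]
    - [[0.42,0.04,-0.015],0,1]
    - [[0.47,0.065,-0.015],0,1]

```text
time: 5.32
ee_pos: [0.5809, 0.2815, 0.1998]
tcp_rot: [0.707, 0.707, -0.0, 0.0]
contact_force: [1.1, -1.1, 0.3]
opening: 0.0461
finger_force: 30.0
```

arm_command:
  increments:
    - [[0.0285,0.018,0.03],0,1]
    - [[0.0285,0.018,0.08],0,1]
    - [[0.0285,0.018,0.08],0,1]
    - [[0.0285,0.018,0.08],0,1]
    - [[0.0285,0.018,0.08],0,1]

```text
time: 5.95
ee_pos: [0.6001, 0.3082, 0.122]
tcp_rot: [0.707, 0.707, 0.001, 0.001]
contact_force: [0.3, -0.1, -0.1]
opening: 0.0458
finger_force: 30.0
```

Run:
```python
from h import *
t=snap("side");s=snap()
c=cv2.resize(t["bgr"][205:345,220:345],None,fx=4,fy=4,interpolation=cv2.INTER_CUBIC);e=cv2.resize(s["bgr"][160:300,120:195],None,fx=4,fy=4,interpolation=cv2.INTER_CUBIC)
cv2.imwrite("pics/g2.png",np.hstack([c,e]))
print(arm.get_obs()["ee_pos"])
```

```text
[0.59986079 0.30811384 0.12140893]
```

View pics/g2.png

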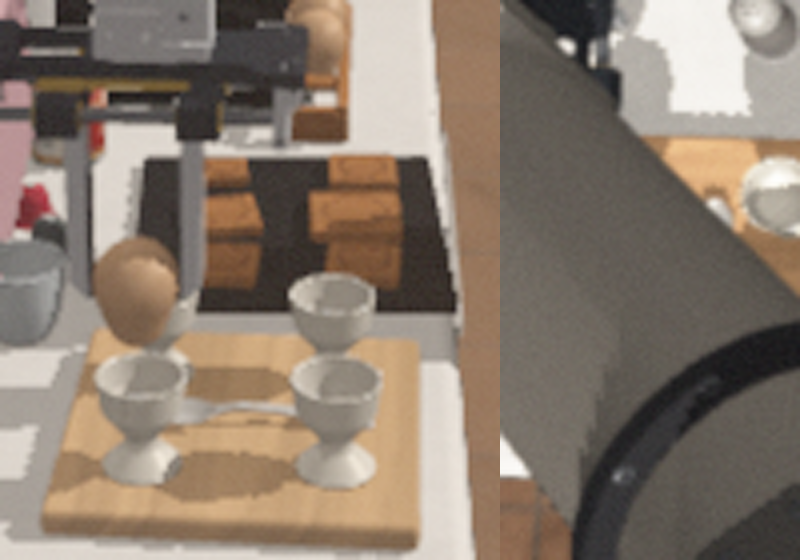

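The held egg is centred at side (254.2,277), just above the left front cup, whose rim centre is about (255.3,299.2).

Run:
```python
from h import *
t=snap("side")
print(np.round(ray(t,[(254.2,276),(254.2,274.5)],.128)*1000,1),np.round(ray(t,[(255.3,299.2)],.072)*1000,1))
p=np.linalg.inv(t["extrinsics"])@[.600,.308,.128,1]; print(p[0]/-p[2]*t["fx"]+t["cx"],p[1]/p[2]*t["fy"]+t["cy"])
```

```text
[[600.8 312.3 128. ]
 [601.5 305.6 128. ]] [[599.8 311.6  72. ]]
254.80878378686774 275.05266884782054
```

arm_command:
  increments:
    - [[0.001,-0.001,0.02],0,1]
    - [[0.001,-0.001,0.035],0,1]
    - [[0.001,-0.001,0.04],0,1]
    - [[0.001,-0.001,0.043],0,1]
    - [[0.001,-0.001,0.045],0,1]
    - [[0.001,-0.001,0.045],0,1]

```text
time: 6.85
ee_pos: [0.5989, 0.3093, 0.0758]
tcp_rot: [0.707, 0.707, 0.001, 0.0]
contact_force: [-1.4, -3.1, 10.2]
opening: 0.0458
finger_force: 30.0
```

arm_command:
  increments:
    - [[0.001,-0.001,0],0,0.8]
    - [[0.0,0,0],0,0.25]
    - [[0,0,-0.002],0,0.25]
    - [[0,0,-0.002],0,0.25]
    - [[0,0,-0.002],0,0.25]

```text
time: 7.48
ee_pos: [0.5981, 0.3092, 0.0765]
tcp_rot: [0.707, 0.707, -0.0, -0.0]
contact_force: [-0.2, 0.2, -0.1]
opening: 0.0707
finger_force: 0.0
```

arm_command:
  increments:
    - [[0,0,0],-10.6,0.25]
    - [[0,0,0],-21,0.25]
    - [[0,0,0],-31.5,0.25]
    - [[0,0,0],-42,0.25]
    - [[0,0,0],-52.5,0.25]
    - [[0,0,0],-63,0.25]
    - [[0,0,0],-73.5,0.25]
    - [[0,0,0],-84,0.25]

```text
time: 8.48
ee_pos: [0.5981, 0.3091, 0.0765]
tcp_rot: [0.049, 0.999, 0.0, -0.0]
contact_force: [-0.2, -0.0, -0.2]
opening: 0.0703
finger_force: 0.0
```

arm_command:
  increments:
    - [[0,0,0],-6,0.25]
    - [[0,0,0],-6,0.25]
    - [[0,0,0],-6,0.5]
    - [[0,0,0],-6,0.55]
    - [[0,0,0],-6,1]
    - [[0,0,0],-6,1]
    - [[0,0,0],-6,1]

```text
time: 9.35
ee_pos: [0.5982, 0.309, 0.0766]
tcp_rot: [0.0, 1.0, -0.0, 0.0]
contact_force: [0.2, -1.1, 0.3]
opening: 0.0456
finger_force: 30.0
```

arm_command:
  increments:
    - [[0,0,0],0,0.6]
    - [[0,0,0],0,0.25]
    - [[0,0,0],0,0.25]
    - [[0,0,-0.02],0,0.25]
    - [[0,0,-0.06],0,0.25]
    - [[0,0,-0.11],5,0]
    - [[0,0,-0.13],15,0]

```text
time: 10.22
ee_pos: [0.5987, 0.3103, 0.211]
tcp_rot: [0.132, 0.991, 0.001, 0.001]
contact_force: [-0.8, -0.1, -0.3]
opening: 0.0871
finger_force: 0.0
```

arm_command:
  increments:
    - [[0.03,-0.05,0],10,0]
    - [[0.06,-0.1,0],20,0]
    - [[0.09,-0.15,0],30,0]
    - [[0.09,-0.2,0],40,0]
    - [[0.09,-0.25,0],50,0]
    - [[0.09,-0.3,0],60,0]
    - [[0.09,-0.35,0],70,0]
    - [[0.083,-0.4,0],75,0]

```text
time: 11.22
ee_pos: [0.4141, -0.0568, 0.2079]
tcp_rot: [0.708, 0.706, 0.0, 0.001]
contact_force: [0.5, -0.5, -0.1]
opening: 0.0939
finger_force: 0.0
```

Run:
```python
from h import *
t=snap("side");s=snap()
c=cv2.resize(t["bgr"][245:345,220:345],None,fx=4,fy=4,interpolation=cv2.INTER_CUBIC);e=cv2.resize(s["bgr"][190:290,132:207],None,fx=4,fy=4,interpolation=cv2.INTER_CUBIC)
cv2.imwrite("pics/g3.png",np.hstack([c,e]))
o=arm.get_obs();print(o["ee_pos"],o["tcp_rot"],o["qpos"])
```

```text
[ 0.4137465  -0.05971619  0.20755799] [ 7.09809013e-01  7.04393632e-01 -1.66394414e-04  8.64774658e-04] [ 0.63068153  0.02935635 -0.64193876  2.11338979  0.02258198  1.00383738
 -0.03082096]
```

View pics/g3.png

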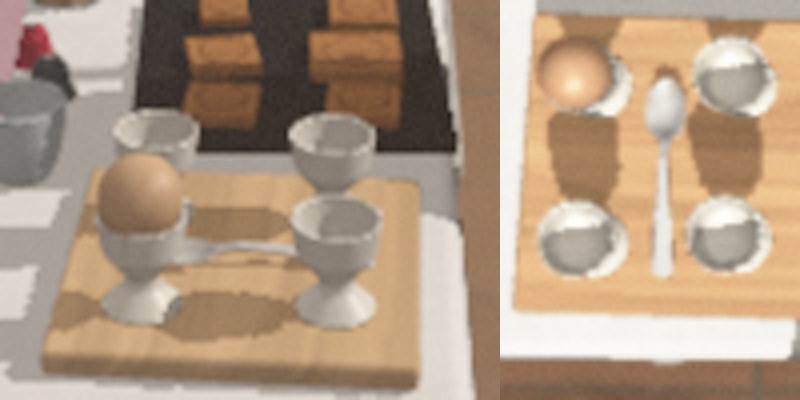

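The egg stands upright in its cup with nothing else disturbed, so I'm going for the second egg.

arm_command:
  increments:
    - [[-0.06,0.03,0],0,0]
    - [[-0.11,0.06,0],0,0]
    - [[-0.16,0.09,0],0,0]
    - [[-0.1885,0.102,0],0,0]
    - [[-0.1885,0.102,0.04],0,0]
    - [[-0.1885,0.102,0.09],0,0]
    - [[-0.1885,0.102,0.11],0,0]
    - [[-0.1885,0.102,0.11],0,0]

```text
time: 12.32
ee_pos: [0.5165, -0.2437, 0.0966]
tcp_rot: [0.707, 0.707, 0.0, -0.001]
contact_force: [0.1, -0.0, 0.7]
opening: 0.0938
finger_force: 0.0
```

arm_command:
  increments:
    - [[0,0,0.02],0,0]
    - [[0,0,0.04],0,0]
    - [[0,0,0.052],0,0]
    - [[0,0,0.052],0,0]

```text
time: 12.82
ee_pos: [0.5159, -0.2439, 0.0435]
tcp_rot: [0.707, 0.707, -0.0, -0.001]
contact_force: [0.1, 0.4, 1.5]
opening: 0.0938
finger_force: 0.0
```

arm_command:
  increments:
    - [[0,0,0],0,1]
    - [[0,0,0],0,1]
    - [[0,0,0],0,1]
    - [[0,0,0],0,1]
    - [[0,0,0],0,1]
    - [[0,0,0],0,1]
    - [[0,0,0],0,1]

```text
time: 13.7
ee_pos: [0.5173, -0.2443, 0.0449]
tcp_rot: [0.707, 0.707, 0.0, 0.001]
contact_force: [4.7, 0.4, 1.5]
opening: 0.046
finger_force: 30.0
```

arm_command:
  increments:
    - [[0,0,-0.01],0,1]
    - [[0,0,-0.05],0,1]
    - [[0,0,-0.1],0,1]
    - [[0.03,0,-0.15],0,1]
    - [[0.09,0,-0.155],0,1]
    - [[0.15,0,-0.155],0,1]
    - [[0.21,0,-0.155],0,1]
    - [[0.27,0,-0.155],0,1]

```text
time: 14.7
ee_pos: [0.5154, 0.0271, 0.1998]
tcp_rot: [0.707, 0.707, -0.001, 0.0]
contact_force: [0.7, 0.7, -0.6]
opening: 0.0458
finger_force: 30.0
```

arm_command:
  increments:
    - [[0.06,0.01,0],0,1]
    - [[0.11,0.03,0],0,1]
    - [[0.16,0.06,0],0,1]
    - [[0.186,0.0825,0],0,1]
    - [[0.186,0.0825,0.03],0,1]
    - [[0.186,0.0825,0.08],0,1]
    - [[0.186,0.0825,0.1],0,1]
    - [[0.186,0.0825,0.1],0,1]

```text
time: 15.7
ee_pos: [0.5983, 0.2113, 0.099]
tcp_rot: [0.707, 0.707, -0.001, -0.0]
contact_force: [-0.1, 0.6, -0.3]
opening: 0.0462
finger_force: 30.0
```

arm_command:
  increments:
    - [[0,0.0005,0.012],0,1]
    - [[0,0.0005,0.018],0,1]
    - [[0,0.0005,0.022],0,1]
    - [[0,0.0005,0.024],0,1]
    - [[0,0.0005,0.024],0,1]

```text
time: 16.32
ee_pos: [0.5997, 0.2117, 0.0759]
tcp_rot: [0.707, 0.707, 0.0, 0.0]
contact_force: [-0.1, -1.3, 1.4]
opening: 0.0458
finger_force: 30.0
```

arm_command:
  increments:
    - [[0,0,0.001],0,0.8]
    - [[0.0,0,0.001],0,0.25]
    - [[0,0,0],0,0.25]
    - [[0,0,0],0,0.25]
    - [[0,0,0],-10.6,0.25]
    - [[0,0,0],-21,0.25]
    - [[0,0,0],-31.5,0.25]
    - [[0,0,0],-42,0.25]

```text
time: 17.32
ee_pos: [0.5994, 0.2117, 0.0755]
tcp_rot: [0.404, 0.915, 0.0, -0.0]
contact_force: [1.0, -1.2, -0.5]
opening: 0.0704
finger_force: 0.0
```

arm_command:
  increments:
    - [[0,0,0],-10.5,0.25]
    - [[0,0,0],-21,0.25]
    - [[0,0,0],-31.5,0.25]
    - [[0,0,0],-42,0.25]
    - [[0,0,0],-48,0.25]
    - [[0,0,0],-48,0.25]
    - [[0,0,0],-48,0.5]
    - [[0,0,0],-48,0.55]

```text
time: 18.32
ee_pos: [0.5994, 0.2118, 0.0756]
tcp_rot: [0.001, 1.0, -0.0, 0.0]
contact_force: [-0.5, 0.4, 0.3]
opening: 0.0538
finger_force: 0.0
```

arm_command:
  increments:
    - [[0,0,0],0,1]
    - [[0,0,0],0,1]
    - [[0,0,0],0,1]

```text
time: 18.7
ee_pos: [0.5995, 0.2117, 0.0756]
tcp_rot: [0.0, 1.0, -0.0, 0.0]
contact_force: [-0.6, -1.4, 2.1]
opening: 0.0454
finger_force: 30.0
```

arm_command:
  increments:
    - [[0,0,0],0,0.6]
    - [[0,0,0],0,0.25]
    - [[0,0,0],0,0.25]
    - [[0,0,-0.02],0,0.25]
    - [[0,0,-0.06],0,0.25]
    - [[0,0,-0.11],0,0.1]
    - [[0.02,-0.03,-0.13],0,0]
    - [[0.06,-0.07,-0.13],0,0]

```text
time: 19.7
ee_pos: [0.54, 0.1427, 0.2081]
tcp_rot: [-0.001, 1.0, 0.001, 0.002]
contact_force: [-0.2, -0.1, 1.3]
opening: 0.0933
finger_force: 0.0
```

arm_command:
  increments:
    - [[0.02,-0.06,0],10.6,0]
    - [[0.023,-0.12,0],21.2,0]
    - [[0.023,-0.18,0],31.8,0]
    - [[0.023,-0.24,0],42.4,0]
    - [[0.023,-0.3,0],53,0]
    - [[0.023,-0.36,0],63.6,0]
    - [[0.023,-0.42,0],74.2,0]
    - [[0.023,-0.44,0],84.8,0]

```text
time: 20.7
ee_pos: [0.5158, -0.302, 0.2064]
tcp_rot: [0.678, 0.735, 0.0, 0.0]
contact_force: [0.3, 1.1, -0.2]
opening: 0.0942
finger_force: 0.0
```

arm_command:
  increments:
    - [[0,0,0.01],5.2,0]
    - [[0,0,0.06],5.2,0]
    - [[0,0,0.1],5.2,0]
    - [[0,0,0.13],5.2,0]
    - [[0,0,0.15],5.2,0]
    - [[0,0,0.16],5.2,0]
    - [[0,0,0.16],5.2,0]

```text
time: 21.58
ee_pos: [0.5167, -0.2983, 0.0458]
tcp_rot: [0.707, 0.707, 0.0, 0.0]
contact_force: [-0.4, -0.8, 0.2]
opening: 0.094
finger_force: 0.0
```

arm_command:
  increments:
    - [[0,0,0.001],0,1]
    - [[0,0,0.001],0,1]
    - [[0,0,0.001],0,1]
    - [[0,0,0.001],0,1]
    - [[0,0,0.001],0,1]
    - [[0,0,0.001],0,1]
    - [[0,0,0.001],0,1]

```text
time: 22.45
ee_pos: [0.5172, -0.2983, 0.0448]
tcp_rot: [0.707, 0.707, 0.0, 0.001]
contact_force: [4.9, -1.0, 2.1]
opening: 0.046
finger_force: 30.0
```

arm_command:
  increments:
    - [[0,0,-0.01],0,1]
    - [[0,0,-0.05],0,1]
    - [[0,0,-0.1],0,1]
    - [[0.03,0,-0.15],0,1]
    - [[0.09,0,-0.155],0,1]
    - [[0.15,0,-0.155],0,1]
    - [[0.21,0,-0.155],0,1]
    - [[0.27,0,-0.155],0,1]

```text
time: 23.45
ee_pos: [0.5155, -0.0268, 0.1998]
tcp_rot: [0.707, 0.707, -0.001, 0.0]
contact_force: [1.4, 0.5, -0.6]
opening: 0.0461
finger_force: 30.0
```

arm_command:
  increments:
    - [[0.06,0,0],0,1]
    - [[0.12,-0.01,0],0,1]
    - [[0.18,-0.019,0],0,1]
    - [[0.22,-0.019,0],0,1]
    - [[0.24,-0.019,0.01],0,1]
    - [[0.24,-0.019,0.06],0,1]
    - [[0.24,-0.019,0.1],0,1]
    - [[0.24,-0.019,0.1],0,1]

```text
time: 24.45
ee_pos: [0.4955, 0.2107, 0.0976]
tcp_rot: [0.707, 0.707, -0.002, -0.001]
contact_force: [0.1, 0.4, -0.5]
opening: 0.0456
finger_force: 30.0
```

Run:
```python
from h import *
t=snap("side")
c=cv2.resize(t["bgr"][225:345,220:345],None,fx=4,fy=4,interpolation=cv2.INTER_CUBIC)
cv2.imwrite("pics/g4.png",c)
o=arm.get_obs();print(o["ee_pos"])
```

```text
[0.49667537 0.21155727 0.09957635]
```

View pics/g4.png

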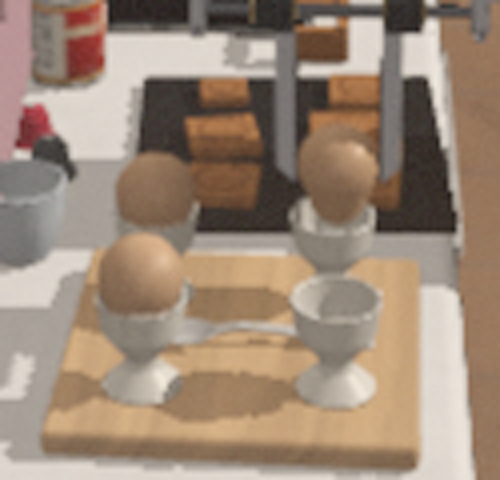

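Run:
```python
from h import *
t=snap("side")
print(np.round(ray(t,[(304.5,267)],.106)*1000,1),np.round(ray(t,[(303,278.5)],.072)*1000,1))
```

```text
[[496.4 222.1 106. ]] [[499.6 213.4  72. ]]
```

The third egg, at side (304.5,267), sits about 2 mm short in x of the cup rim at (303,278.5). I'll correct that and lower.

arm_command:
  increments:
    - [[0,0.0015,0.012],0,1]
    - [[0,0.0015,0.018],0,1]
    - [[0,0.0015,0.022],0,1]
    - [[0,0.0015,0.0245],0,1]
    - [[0,0.0015,0.0245],0,1]

```text
time: 25.18
ee_pos: [0.4992, 0.2118, 0.0754]
tcp_rot: [0.707, 0.707, 0.0, 0.0]
contact_force: [-2.6, -2.1, 6.1]
opening: 0.046
finger_force: 30.0
```

arm_command:
  increments:
    - [[0,0,0],0,0.8]
    - [[0.0,0,0],0,0.25]
    - [[0,0,0],0,0.25]
    - [[0,0,0],0,0.25]
    - [[0,0,0],-10.6,0.25]
    - [[0,0,0],-21,0.25]
    - [[0,0,0],-31.5,0.25]
    - [[0,0,0],-42,0.25]

```text
time: 26.18
ee_pos: [0.4989, 0.2117, 0.075]
tcp_rot: [0.404, 0.915, 0.0, 0.0]
contact_force: [-0.1, -0.8, -1.0]
opening: 0.0705
finger_force: 0.0
```

arm_command:
  increments:
    - [[0,0,0],-10.5,0.25]
    - [[0,0,0],-21,0.25]
    - [[0,0,0],-31.5,0.25]
    - [[0,0,0],-42,0.25]
    - [[0,0,0],-48,0.25]
    - [[0,0,0],-48,0.25]
    - [[0,0,0],-48,0.5]
    - [[0,0,0],-48,0.55]

```text
time: 27.18
ee_pos: [0.4989, 0.2118, 0.075]
tcp_rot: [0.001, 1.0, -0.0, 0.0]
contact_force: [-0.3, -0.5, -0.6]
opening: 0.0537
finger_force: 0.0
```

arm_command:
  increments:
    - [[0,0,0],0,1]
    - [[0,0,0],0,1]
    - [[0,0,0],0,1]

```text
time: 27.55
ee_pos: [0.4989, 0.2118, 0.075]
tcp_rot: [0.0, 1.0, 0.0, 0.0]
contact_force: [-0.7, -0.5, 0.3]
opening: 0.0461
finger_force: 30.0
```

arm_command:
  increments:
    - [[0,0,0],0,0.6]
    - [[0,0,0],0,0.25]
    - [[0,0,0],0,0.25]
    - [[0,0,-0.02],0,0.25]
    - [[0,0,-0.06],0,0.25]
    - [[0,0,-0.11],0,0.1]
    - [[0,-0.03,-0.13],0,0]
    - [[0,-0.07,-0.13],0,0]

```text
time: 28.55
ee_pos: [0.4995, 0.1421, 0.2067]
tcp_rot: [-0.001, 1.0, 0.0, 0.001]
contact_force: [0.8, 0.3, -0.1]
opening: 0.0934
finger_force: 0.0
```

arm_command:
  increments:
    - [[0,-0.06,0],10.6,0]
    - [[-0.01,-0.12,0],21.2,0]
    - [[-0.0176,-0.18,0],31.8,0]
    - [[-0.0176,-0.24,0],42.4,0]
    - [[-0.0176,-0.3,0],53,0]
    - [[-0.0176,-0.36,0],63.6,0]
    - [[-0.0176,-0.42,0],74.2,0]
    - [[-0.0176,-0.4743,0],84.8,0]

```text
time: 29.55
ee_pos: [0.5161, -0.3349, 0.205]
tcp_rot: [0.677, 0.736, -0.0, 0.0]
contact_force: [0.8, 0.7, -0.4]
opening: 0.0941
finger_force: 0.0
```

arm_command:
  increments:
    - [[-0.02,0,0.005],5.2,0]
    - [[-0.02,0,0.05],5.2,0]
    - [[-0.02,0,0.09],5.2,0]

```text
time: 29.92
ee_pos: [0.5182, -0.3527, 0.1137]
tcp_rot: [0.707, 0.707, 0.0, 0.0]
contact_force: [0.6, -0.6, -1.2]
opening: 0.0938
finger_force: 0.0
```

Run:
```python
from h import *
o=arm.get_obs();print(o["ee_pos"],o["tcp_rot"])
```

```text
[ 0.51820226 -0.35270024  0.11374613] [7.07272433e-01 7.06941083e-01 6.04045532e-05 8.58749130e-05]
```

arm_command:
  increments:
    - [[0,-0.0017,0.03],0,0]
    - [[0,-0.0017,0.055],0,0]
    - [[0,-0.0017,0.069],0,0]
    - [[0,-0.0017,0.069],0,0]
    - [[0,-0.0017,0.069],0,0]

```text
time: 30.55
ee_pos: [0.5172, -0.3527, 0.047]
tcp_rot: [0.707, 0.707, 0.0, 0.001]
contact_force: [-0.0, -0.4, -0.4]
opening: 0.0941
finger_force: 0.0
```

arm_command:
  increments:
    - [[0,0,0],0,1]
    - [[0,0,0],0,1]
    - [[0,0,0],0,1]
    - [[0,0,0],0,1]
    - [[0,0,0],0,1]
    - [[0,0,0],0,1]
    - [[0,0,0],0,1]

```text
time: 31.42
ee_pos: [0.5171, -0.3525, 0.0462]
tcp_rot: [0.707, 0.707, 0.0, 0.0]
contact_force: [3.5, -0.2, 0.5]
opening: 0.0458
finger_force: 30.0
```

arm_command:
  increments:
    - [[0,0,-0.01],0,1]
    - [[0,0,-0.05],0,1]
    - [[0,0,-0.1],0,1]
    - [[0.03,0,-0.15],0,1]
    - [[0.09,0,-0.155],0,1]
    - [[0.15,0,-0.155],0,1]
    - [[0.21,0,-0.155],0,1]
    - [[0.27,0,-0.155],0,1]

```text
time: 32.42
ee_pos: [0.5159, -0.0809, 0.2016]
tcp_rot: [0.707, 0.707, -0.0, 0.0]
contact_force: [1.2, 1.5, -1.0]
opening: 0.046
finger_force: 30.0
```

arm_command:
  increments:
    - [[0.06,0,0],0,1]
    - [[0.12,0,0],0,1]
    - [[0.18,0,0],0,1]
    - [[0.24,-0.01,0],0,1]
    - [[0.3,-0.0215,0],0,1]
    - [[0.36,-0.0215,0],0,1]
    - [[0.389,-0.0215,0.01],0,1]
    - [[0.389,-0.0215,0.06],0,1]

```text
time: 33.42
ee_pos: [0.4956, 0.3102, 0.1429]
tcp_rot: [0.706, 0.708, 0.002, 0.0]
contact_force: [0.3, -0.5, -1.2]
opening: 0.0459
finger_force: 30.0
```

arm_command:
  increments:
    - [[0,0,0.04],0,1]
    - [[0,0,0.04],0,1]
    - [[0,0,0.04],0,1]

```text
time: 33.8
ee_pos: [0.4956, 0.307, 0.1028]
tcp_rot: [0.707, 0.707, 0.001, 0.0]
contact_force: [0.9, 0.0, -0.3]
opening: 0.0458
finger_force: 30.0
```

Run:
```python
from h import *
t=snap("side")
c=cv2.resize(t["bgr"][245:335,280:330],None,fx=6,fy=6,interpolation=cv2.INTER_CUBIC)
cv2.imwrite("pics/g5.png",c)
o=arm.get_obs();print(o["ee_pos"])
```

```text
[0.49593686 0.30704489 0.10303113]
```

View pics/g5.png

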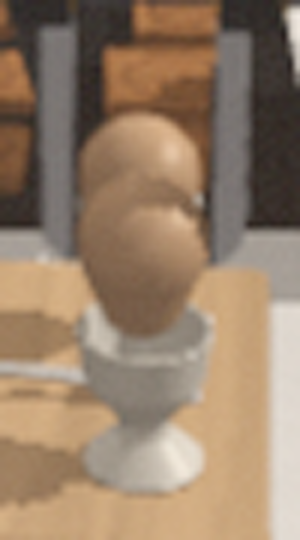

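The fourth egg is centred over its cup to about 1 mm, so I'm lowering it.

arm_command:
  increments:
    - [[0,-0.0005,0.013],0,1]
    - [[0,-0.0005,0.02],0,1]
    - [[0,-0.0005,0.024],0,1]
    - [[0,-0.0005,0.026],0,1]
    - [[0,-0.0005,0.026],0,1]

```text
time: 34.48
ee_pos: [0.4953, 0.3073, 0.0766]
tcp_rot: [0.707, 0.707, 0.001, 0.0]
contact_force: [-4.2, -5.7, 25.5]
opening: 0.046
finger_force: 30.0
```

arm_command:
  increments:
    - [[0,0,-0.0015],0,1]
    - [[0,0,-0.0015],0,0.8]
    - [[0.0,0,-0.001],0,0.25]
    - [[0,0,-0.001],0,0.25]
    - [[0,0,-0.001],0,0.25]
    - [[0,0,-0.001],-10.6,0.25]
    - [[0,0,-0.001],-21,0.25]
    - [[0,0,-0.001],-31.5,0.25]

```text
time: 35.48
ee_pos: [0.4946, 0.3065, 0.076]
tcp_rot: [0.486, 0.874, 0.0, -0.0]
contact_force: [1.7, -0.1, -0.4]
opening: 0.0704
finger_force: 0.0
```

arm_command:
  increments:
    - [[0,0,0],-10.5,0.25]
    - [[0,0,0],-21,0.25]
    - [[0,0,0],-31.5,0.25]
    - [[0,0,0],-42,0.25]
    - [[0,0,0],-52.5,0.25]
    - [[0,0,0],-58.5,0.25]
    - [[0,0,0],-58.5,0.5]
    - [[0,0,0],-58.5,0.55]

```text
time: 36.48
ee_pos: [0.4946, 0.3065, 0.076]
tcp_rot: [0.001, 1.0, 0.0, -0.0]
contact_force: [-0.1, 0.5, 0.7]
opening: 0.0541
finger_force: 0.0
```

arm_command:
  increments:
    - [[0,0,0],0,1]
    - [[0,0,0],0,1]
    - [[0,0,0],0,1]

```text
time: 36.85
ee_pos: [0.4947, 0.3065, 0.076]
tcp_rot: [0.0, 1.0, -0.0, 0.0]
contact_force: [0.2, -0.6, 0.0]
opening: 0.0454
finger_force: 30.0
```

arm_command:
  increments:
    - [[0,0,0],0,0.6]
    - [[0,0,0],0,0.25]
    - [[0,0,0],0,0.25]
    - [[0,0,-0.02],0,0.25]
    - [[0,0,-0.06],0,0.25]
    - [[0,0,-0.11],0,0.1]
    - [[0,-0.03,-0.13],0,0]
    - [[0,-0.09,-0.13],0,0]

```text
time: 37.85
ee_pos: [0.4948, 0.2186, 0.2091]
tcp_rot: [-0.002, 1.0, 0.001, 0.002]
contact_force: [1.1, -1.4, -0.4]
opening: 0.0935
finger_force: 0.0
```

arm_command:
  increments:
    - [[0,-0.06,0],0,0]
    - [[0,-0.12,0],0,0]
    - [[0,-0.18,0],0,0]
    - [[0,-0.24,0],0,0]
    - [[0,-0.3,0],0,0]
    - [[0,-0.36,0],0,0]
    - [[0,-0.4,0],0,0]
    - [[0,-0.4,0],0,0]

```text
time: 38.85
ee_pos: [0.4945, -0.1862, 0.2068]
tcp_rot: [0.002, 1.0, 0.0, 0.0]
contact_force: [0.1, 0.2, 0.1]
opening: 0.0942
finger_force: 0.0
```

Run:
```python
from h import *
t=snap("side");s=snap()
for l in lids(s): print("lid",*l)
c=cv2.resize(t["bgr"][225:345,220:345],None,fx=4,fy=4,interpolation=cv2.INTER_CUBIC);e=cv2.resize(s["bgr"][190:290,132:332],None,fx=3,fy=3,interpolation=cv2.INTER_CUBIC)
o=np.zeros((480+300,600,3),np.uint8);o[:480,:500]=c;o[480:]=e
cv2.imwrite("pics/g6.png",cv2.resize(o,None,fx=.76,fy=.76))
o=arm.get_obs();print(o["ee_pos"],o["qpos"])
```

```text
lid [414.8 -13.4] [ 14.2 252.7] 0.3
lid [479.  -82.1] [51.1 50.8] 0.4
lid [478.6  60.1] [48.6 48.8] 87.3
lid [484.6 -11.1] [62.1 63.8] 1.8
lid [570.4  64.2] [48.8 48.9] 89.2
lid [578.  -77.8] [37.6 37. ] 7.7
lid [574.4  -5.6] [49.1 48.7] 10.8
[ 0.49488249 -0.18278017  0.20688325] [ 1.16319664  0.37763444 -1.1325068   1.8848573   0.3800608   1.11878205
  1.45795826]
```

View pics/g6.png

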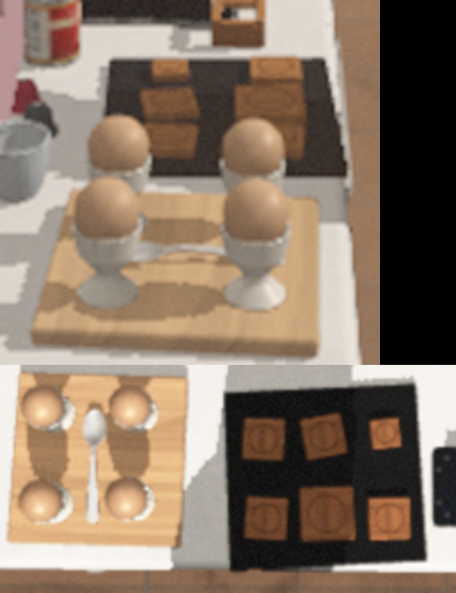

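All four eggs stand in their cups, and the lids have not moved. Next is the lid at (479,60).

arm_command:
  increments:
    - [[0,0.06,0],10.6,0.2]
    - [[0.01,0.12,0],21.2,0.2]
    - [[0.0147,0.18,0],31.8,0.2]
    - [[0.0147,0.22,0],42.4,0.2]
    - [[0.0147,0.245,0],53,0.2]
    - [[0.0147,0.245,0],63.6,0.2]
    - [[0.0147,0.245,0.04],74.2,0.2]
    - [[0.0147,0.245,0.08],84.8,0.2]

```text
time: 39.95
ee_pos: [0.4799, 0.0632, 0.126]
tcp_rot: [0.673, 0.74, 0.001, 0.001]
contact_force: [1.1, -0.5, -0.1]
opening: 0.0752
finger_force: 0.0
```

arm_command:
  increments:
    - [[0,0,0.03],5.2,0.2]
    - [[0,0,0.06],5.2,0.2]
    - [[0,0,0.08],5.2,0.2]
    - [[0,0,0.09],5.2,0.2]
    - [[0,0,0.09],5.2,0.2]
    - [[0,0,0.09],5.2,0.2]

```text
time: 40.7
ee_pos: [0.4804, 0.0619, 0.0369]
tcp_rot: [0.705, 0.71, 0.0, 0.0]
contact_force: [1.0, -0.6, 0.5]
opening: 0.0749
finger_force: 0.0
```

Run:
```python
from h import *
t=snap("side")
c=cv2.resize(t["bgr"][185:285,240:350],None,fx=5,fy=5,interpolation=cv2.INTER_CUBIC)
cv2.imwrite("pics/g7.png",c)
o=arm.get_obs();print(o["ee_pos"],o["tcp_rot"])
```

```text
[0.48044339 0.06172432 0.03687369] [7.04629789e-01 7.09574828e-01 4.72728575e-04 4.48592857e-04]
```

View pics/g7.png

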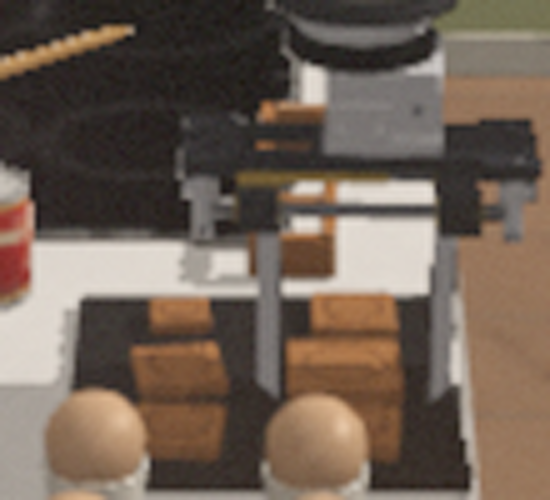

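The fingers straddle the near lid (side columns about 280–432 in the crop, lid 300–402). I'll grip it, shift it clear and regrip crosswise.

arm_command:
  increments:
    - [[0,0,0.015],0,0.2]
    - [[0,0,0.024],0,0.2]
    - [[0,0,0.026],0,0.2]
    - [[0,0,0.026],0,0.3]
    - [[0,0,0.026],0,1]
    - [[0,0,0.026],0,1]
    - [[0,0,0.026],0,1]
    - [[0,0,0.026],0,1]

```text
time: 41.75
ee_pos: [0.4801, 0.0615, 0.0102]
tcp_rot: [0.705, 0.71, 0.0, 0.0]
contact_force: [-0.6, 0.4, 4.0]
opening: 0.0473
finger_force: 29.7
```

arm_command:
  increments:
    - [[0,0,0],0,1]
    - [[0,0,-0.006],0,1]
    - [[0.008,0,-0.006],0,1]
    - [[0.016,0,-0.006],0,1]
    - [[0.016,0,-0.003],0,1]
    - [[0.016,0,0],0,1]
    - [[0.016,0,0],0,1]

```text
time: 42.62
ee_pos: [0.4797, 0.0775, 0.0097]
tcp_rot: [0.705, 0.71, -0.0, -0.0]
contact_force: [-0.6, -0.3, -0.5]
opening: 0.0478
finger_force: 29.8
```

arm_command:
  increments:
    - [[0,0,0],0,0.6]
    - [[0,0,0],0,0.25]
    - [[0,0,-0.001],0,0.25]
    - [[0,0,-0.001],0,0.25]
    - [[0,0,-0.001],-10.6,0.25]
    - [[0,0,-0.001],-21,0.25]
    - [[0,0,-0.001],-31.5,0.25]
    - [[0,0,-0.001],-42,0.25]

```text
time: 43.62
ee_pos: [0.4799, 0.0775, 0.0111]
tcp_rot: [0.401, 0.916, 0.0, 0.0]
contact_force: [0.1, 0.5, 1.0]
opening: 0.0706
finger_force: 0.0
```

arm_command:
  increments:
    - [[0,0,0],-10.5,0.25]
    - [[0,0,0],-21,0.25]
    - [[0,0,0],-31.5,0.25]
    - [[0,0,0],-42,0.25]
    - [[0,0,0],-48,0.25]
    - [[0,0,0],-48,0.25]
    - [[0,0,0],-48,0.45]
    - [[0,0,0],-48,0.5]

```text
time: 44.62
ee_pos: [0.4799, 0.0775, 0.0111]
tcp_rot: [-0.003, 1.0, -0.0, 0.0]
contact_force: [0.3, 0.6, 0.1]
opening: 0.0537
finger_force: 0.0
```

arm_command:
  increments:
    - [[0,0,0],0,1]
    - [[0,0,0],0,1]
    - [[0,0,0],0,1]
    - [[0,0,0],0,1]
    - [[0,0,-0.02],0,1]
    - [[0,0,-0.06],0,1]
    - [[0,0,-0.11],0,1]
    - [[0,0,-0.16],0,1]

```text
time: 45.62
ee_pos: [0.4795, 0.0777, 0.1723]
tcp_rot: [-0.004, 1.0, 0.001, -0.0]
contact_force: [0.4, -0.7, -0.2]
opening: 0.0471
finger_force: 29.8
```

arm_command:
  increments:
    - [[-0.02,0.05,0],0.35,1]
    - [[-0.04,0.1,0],0.35,1]
    - [[-0.07,0.15,0],0.35,1]
    - [[-0.1,0.2,0],0.35,1]
    - [[-0.1194,0.2308,0],0.35,1]
    - [[-0.1194,0.2308,0.02],0.35,1]
    - [[-0.1194,0.2308,0.045],0.35,1]
    - [[-0.1194,0.2308,0.05],0.35,1]

```text
time: 46.62
ee_pos: [0.5967, 0.3071, 0.1185]
tcp_rot: [-0.0, 1.0, -0.001, -0.001]
contact_force: [0.5, -0.1, 0.8]
opening: 0.0476
finger_force: 29.8
```

arm_command:
  increments:
    - [[0,0,0],0,1]
    - [[0,0,0],0,1]
    - [[0,0,0],0,1]
    - [[0,0,0],0,1]

```text
time: 47.12
ee_pos: [0.5978, 0.3091, 0.1215]
tcp_rot: [-0.0, 1.0, 0.0, 0.0]
contact_force: [-0.0, -0.4, -0.3]
opening: 0.0477
finger_force: 29.8
```

Run:
```python
from h import *
o=arm.get_obs();print(o["ee_pos"],o["tcp_rot"],o["contact_force"])
```

```text
[0.59780796 0.30913491 0.12147743] [-3.26572260e-04  9.99999896e-01  1.08704602e-04  3.00390273e-04] [-0.03788836 -0.3633832  -0.2524478 ]
```

arm_command:
  increments:
    - [[-0.0003,0,0.006],0,1]
    - [[-0.0003,0,0.009],0,1]
    - [[-0.0003,0,0.011],0,1]
    - [[-0.0003,0,0.011],0,1]

```text
time: 47.62
ee_pos: [0.5978, 0.3091, 0.1098]
tcp_rot: [-0.0, 1.0, -0.0, -0.0]
contact_force: [0.3, 0.4, 0.5]
opening: 0.0478
finger_force: 29.8
```

arm_command:
  increments:
    - [[0,0,0.001],0,1]
    - [[0,0,0.001],0,1]

```text
time: 47.88
ee_pos: [0.5979, 0.3092, 0.109]
tcp_rot: [-0.0, 1.0, 0.0, 0.0]
contact_force: [-0.0, -1.1, -0.4]
opening: 0.0474
finger_force: 29.8
```

arm_command:
  increments:
    - [[0,0,0.001],0,1]
    - [[0,0,0.001],0,1]

```text
time: 48.12
ee_pos: [0.5983, 0.3094, 0.1085]
tcp_rot: [-0.0, 1.0, 0.0, 0.0]
contact_force: [-0.1, -0.4, 4.7]
opening: 0.0473
finger_force: 29.8
```

arm_command:
  increments:
    - [[0,0,0.0007],0,1]
    - [[0,0,0.0007],0,1]

```text
time: 48.38
ee_pos: [0.5985, 0.3096, 0.1084]
tcp_rot: [-0.0, 1.0, 0.0, 0.001]
contact_force: [-0.3, -1.2, 9.1]
opening: 0.0476
finger_force: 29.8
```

arm_command:
  increments:
    - [[0,0,-0.001],0,1]
    - [[0,0,-0.001],0,0.48]
    - [[0,0,-0.001],0,0.4]
    - [[0,0,-0.001],0,0.35]
    - [[0,0,-0.001],0,0.35]
    - [[0,0,-0.015],0,0.35]
    - [[0,0,-0.045],0,0.35]
    - [[0,0,-0.08],0,0.3]

```text
time: 49.38
ee_pos: [0.5977, 0.3092, 0.1888]
tcp_rot: [-0.001, 1.0, 0.0, -0.0]
contact_force: [-0.1, -0.4, 0.2]
opening: 0.0652
finger_force: 0.0
```

arm_command:
  increments:
    - [[0.0,-0.06,0],0,0.3]
    - [[0,-0.12,0],0,0.3]
    - [[0,-0.18,0],0,0.3]
    - [[0,-0.24,0],0,0.3]
    - [[0.0,-0.28,0],0,0.3]
    - [[0.0,-0.305,0],0,0.3]
    - [[0.0,-0.305,0],0,0.3]

```text
time: 50.25
ee_pos: [0.5984, 0.0019, 0.188]
tcp_rot: [0.001, 1.0, -0.0, 0.0]
contact_force: [0.4, -0.2, 0.0]
opening: 0.0655
finger_force: 0.0
```

Run:
```python
from h import *
t=snap("side");s=snap()
for l in lids(s,roi=(135,190,325,285)): print("lid",*l)
c=cv2.resize(t["bgr"][225:345,220:345],None,fx=4,fy=4,interpolation=cv2.INTER_CUBIC)
cv2.imwrite("pics/g8.png",c)
o=arm.get_obs();print(o["ee_pos"],o["tcp_rot"])
```

```text
lid [411.8 275.7] [ 11.6 158. ] 0.3
lid [414.4  52.8] [ 14.2 282.9] 0.3
lid [484.1 -11.1] [62.4 64.4] 0.6
lid [570.4  64.2] [48.9 48.9] 88.9
lid [546.2 257.6] [203.4 197. ] 88.9
[0.5982898  0.00482175 0.18803957] [-5.05608040e-04  9.99999789e-01  1.62521539e-04  3.73707005e-04]
```

View pics/g8.png

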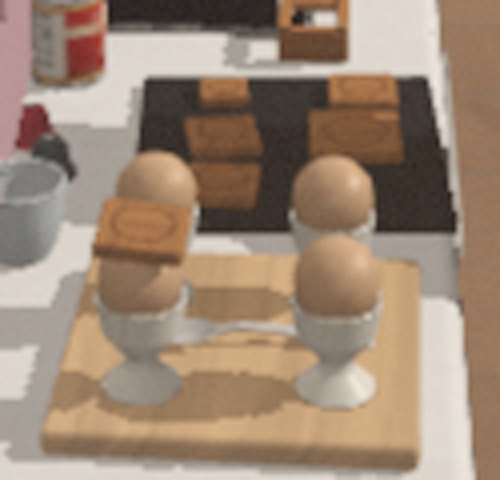

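```bash
cat >> h.py <<'E'
def proj(s,P):
    P=np.atleast_2d(P); q=(np.c_[P,np.ones(len(P))]@np.linalg.inv(s["extrinsics"]).T)
    return np.c_[-q[:,0]/q[:,2]*s["fx"]+s["cx"],q[:,1]/q[:,2]*s["fy"]+s["cy"]]
def lidpix(s,x,y,z):
    "side-view: front bottom L,R, front top L,R, back top L,R of a level lid, z = lid centre"
    h=.024
    return np.round(proj(s,[(x+h,y+h,z-.005),(x-h,y+h,z-.005),(x+h,y+h,z+.005),(x-h,y+h,z+.005),(x+h,y-h,z+.005),(x-h,y-h,z+.005)]),1)
E
python3 - <<'E'
from h import *
t=snap("side")
print((lidpix(t,.598,.309,.1105)-[220,225])*4)
c=cv2.resize(t["bgr"][260:305,235:280],None,fx=12,fy=12,interpolation=cv2.INTER_CUBIC); cv2.imwrite("pics/g9.png",c)
print((lidpix(t,.598,.309,.1105)-[235,260])*12)
E
```

```text
[[ 93.2 260.4]
 [185.2 262.8]
 [ 92.4 243.2]
 [184.8 246. ]
 [103.6 199.6]
 [192.  202. ]]
[[ 99.6 361.2]
 [375.6 368.4]
 [ 97.2 309.6]
 [374.4 318. ]
 [130.8 178.8]
 [396.  186. ]]
```

View pics/g9.png

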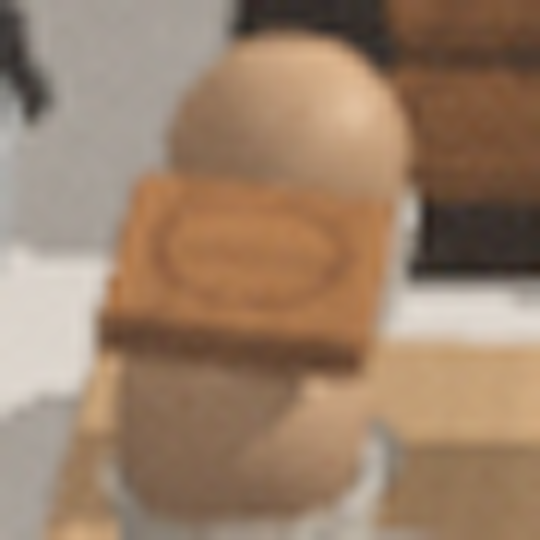

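The first lid is on its egg but tilted about 4°, low on the −x side, because it sits about 1.3 mm off centre in x. I'll regrip it along x and shift it. Before covering the other eggs, I'll squeeze them along x so their centres are known.

arm_command:
  increments:
    - [[0,0.05,0],10.6,0.3]
    - [[0,0.1,0],21.2,0.3]
    - [[0,0.15,0],31.8,0.3]
    - [[0,0.2,0],42.4,0.3]
    - [[0,0.25,0],53,0.3]
    - [[0,0.29,0],63.6,0.3]
    - [[0,0.305,0],74.2,0.3]
    - [[0,0.305,0],84.8,0.3]

```text
time: 51.4
ee_pos: [0.5962, 0.313, 0.1875]
tcp_rot: [0.674, 0.738, 0.0, -0.001]
contact_force: [-0.7, -1.1, 0.0]
opening: 0.0657
finger_force: 0.0
```

arm_command:
  increments:
    - [[0,0,0],5.2,0.3]
    - [[0,0,0.03],5.2,0.3]
    - [[0,0,0.06],5.2,0.3]
    - [[0,0,0.06],5.2,0.3]
    - [[0,0,0.06],5.2,0.3]

```text
time: 52.02
ee_pos: [0.5979, 0.3105, 0.1286]
tcp_rot: [0.706, 0.708, 0.001, -0.0]
contact_force: [-0.1, -0.1, 0.7]
opening: 0.066
finger_force: 0.0
```

Run:
```python
from h import *
o=arm.get_obs();print(o["ee_pos"],o["tcp_rot"],o["contact_force"])
```

```text
[0.59786905 0.31047295 0.12862917] [ 7.06392346e-01  7.07820209e-01  6.27019587e-04 -1.08360902e-04] [-0.09023294 -0.05631637  0.74709551]
```

arm_command:
  increments:
    - [[-0.001,0,0.012],0,0.3]
    - [[-0.001,0,0.0205],0,0.35]
    - [[-0.001,0,0.0205],0,0.42]
    - [[-0.001,0,0.0205],0,0.46]
    - [[-0.001,0,0.0205],0,0.6]
    - [[-0.001,0,0.0205],0,1]
    - [[-0.001,0,0.0205],0,1]

```text
time: 52.9
ee_pos: [0.598, 0.3082, 0.107]
tcp_rot: [0.707, 0.707, 0.0, 0.0]
contact_force: [0.1, 0.0, 1.3]
opening: 0.0478
finger_force: 29.9
```

arm_command:
  increments:
    - [[0,0,-0.003],0,1]
    - [[0,0,-0.003],0,1]
    - [[0,0.0013,-0.003],0,1]
    - [[0,0.0013,-0.003],0,1]

```text
time: 53.4
ee_pos: [0.5993, 0.3081, 0.1097]
tcp_rot: [0.707, 0.707, -0.0, -0.0]
contact_force: [0.3, -0.1, -0.5]
opening: 0.0473
finger_force: 29.9
```

arm_command:
  increments:
    - [[0,0,0.001],0,1]
    - [[0,0,0.001],0,1]
    - [[0,0,0.002],0,1]
    - [[0,0,0.002],0,1]

```text
time: 53.9
ee_pos: [0.5992, 0.3081, 0.1077]
tcp_rot: [0.707, 0.707, -0.0, -0.0]
contact_force: [-0.2, -0.9, -0.6]
opening: 0.048
finger_force: 29.9
```

arm_command:
  increments:
    - [[0,0,0.0008],0,1]
    - [[0,0,0.0008],0,1]

```text
time: 54.15
ee_pos: [0.5993, 0.3082, 0.1071]
tcp_rot: [0.707, 0.707, 0.0, 0.0]
contact_force: [0.8, -0.1, 0.4]
opening: 0.0478
finger_force: 29.9
```

arm_command:
  increments:
    - [[0,0,0],0,0.47]
    - [[0,0,0],0,0.42]
    - [[0,0,0],0,0.35]
    - [[0,0,0],0,0.35]
    - [[0,0,-0.015],0,0.35]
    - [[0,0,-0.045],0,0.35]
    - [[0,0,-0.06],0,0.3]

```text
time: 55.02
ee_pos: [0.5997, 0.3087, 0.1694]
tcp_rot: [0.707, 0.707, 0.001, 0.0]
contact_force: [0.8, 0.4, 1.1]
opening: 0.0656
finger_force: 0.0
```

arm_command:
  increments:
    - [[-0.05,0,0],0,0.3]
    - [[-0.0965,0,0],0,0.3]
    - [[-0.0965,0,0],0,0.3]
    - [[-0.0965,0,0],0,0.3]

```text
time: 55.52
ee_pos: [0.5993, 0.2121, 0.1675]
tcp_rot: [0.707, 0.707, 0.0, -0.0]
contact_force: [-0.1, 1.0, 0.3]
opening: 0.0658
finger_force: 0.0
```

Run:
```python
from h import *
t=snap("side")
o=arm.get_obs();print(o["ee_pos"],o["tcp_rot"],o["contact_force"])
c=cv2.resize(t["bgr"][260:305,235:280],None,fx=12,fy=12,interpolation=cv2.INTER_CUBIC); cv2.imwrite("pics/g10.png",c)
```

```text
[0.59916875 0.21274006 0.16736843] [ 7.06462856e-01  7.07750007e-01  3.64586879e-04 -1.67737425e-04] [ 0.02655425 -0.85916534 -0.10587594]
```

View pics/g10.png

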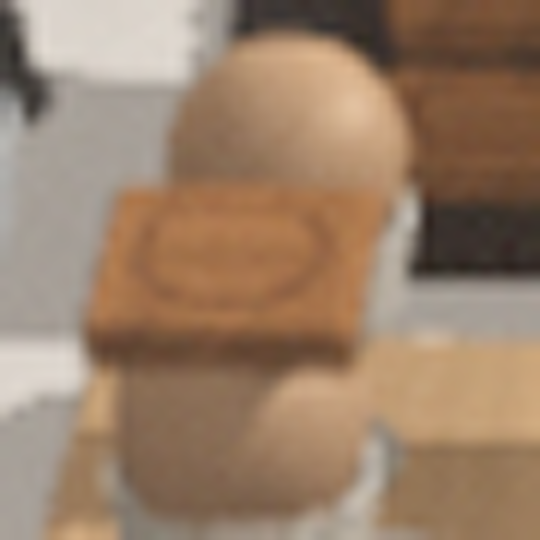

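The lid is now level (front bottom edge (90,360)→(352,366) matches the level prediction's slope). The picture allowance is used up, so later checks will be numeric. Next are the x-squeezes of eggs A, B and D.

arm_command:
  increments:
    - [[-0.001,0,0.04],0,0.3]
    - [[-0.001,0,0.08],0,0.3]
    - [[-0.001,0,0.092],0,0.3]
    - [[-0.001,0,0.092],0,0.45]
    - [[-0.001,0,0.092],0,0.5]
    - [[-0.001,0,0.092],0,1]
    - [[-0.001,0,0.092],0,1]
    - [[-0.001,0,0.092],0,1]

```text
time: 56.58
ee_pos: [0.6002, 0.2111, 0.0763]
tcp_rot: [0.707, 0.707, 0.001, 0.0]
contact_force: [0.4, 0.9, 7.0]
opening: 0.0458
finger_force: 30.0
```

arm_command:
  increments:
    - [[0,0,0],0,0.48]
    - [[0,0,0],0,0.4]
    - [[0,0,0],0,0.3]
    - [[0,0,0],0,0.3]
    - [[0,0,-0.04],0,0.3]
    - [[0,0,-0.09],0,0.3]

```text
time: 57.32
ee_pos: [0.5986, 0.2104, 0.1652]
tcp_rot: [0.707, 0.707, -0.001, -0.001]
contact_force: [0.4, 0.2, 0.2]
opening: 0.0661
finger_force: 0.0
```

arm_command:
  increments:
    - [[0,-0.05,0],0,0.3]
    - [[0,-0.1006,0],0,0.3]
    - [[0,-0.1006,0],0,0.3]
    - [[0,-0.1006,0.04],0,0.3]
    - [[0,-0.1006,0.08],0,0.3]
    - [[0,-0.1006,0.09],0,0.3]
    - [[0,-0.1006,0.09],0,0.3]
    - [[0,-0.1006,0.09],0,0.45]

```text
time: 58.32
ee_pos: [0.4996, 0.211, 0.0763]
tcp_rot: [0.707, 0.707, 0.001, 0.0]
contact_force: [-0.1, 0.3, -0.2]
opening: 0.0594
finger_force: 0.0
```

arm_command:
  increments:
    - [[0,0,0],0,0.5]
    - [[0,0,0],0,1]
    - [[0,0,0],0,1]
    - [[0,0,0],0,1]

```text
time: 58.82
ee_pos: [0.4991, 0.2108, 0.0757]
tcp_rot: [0.707, 0.707, 0.0, 0.0]
contact_force: [-1.9, -0.5, 6.5]
opening: 0.0453
finger_force: 30.0
```

arm_command:
  increments:
    - [[0,0,0],0,0.48]
    - [[0,0,0],0,0.4]
    - [[0,0,0],0,0.3]
    - [[0,0,0],0,0.3]
    - [[0,0,-0.04],0,0.3]
    - [[0,0,-0.09],0,0.3]

```text
time: 59.58
ee_pos: [0.498, 0.2104, 0.1654]
tcp_rot: [0.707, 0.708, -0.001, -0.001]
contact_force: [1.0, 0.3, 0.2]
opening: 0.0656
finger_force: 0.0
```

arm_command:
  increments:
    - [[0.05,-0.004,0],0,0.3]
    - [[0.0955,-0.004,0],0,0.3]
    - [[0.0955,-0.004,0],0,0.3]
    - [[0.0955,-0.004,0.04],0,0.3]
    - [[0.0955,-0.004,0.08],0,0.3]
    - [[0.0955,-0.004,0.09],0,0.3]
    - [[0.0955,-0.004,0.09],0,0.3]
    - [[0.0955,-0.004,0.09],0,0.45]

```text
time: 60.58
ee_pos: [0.4954, 0.3065, 0.0765]
tcp_rot: [0.707, 0.707, 0.001, 0.0]
contact_force: [0.5, 0.5, 0.2]
opening: 0.0587
finger_force: 0.0
```

arm_command:
  increments:
    - [[0,0,0],0,0.5]
    - [[0,0,0],0,1]
    - [[0,0,0],0,1]
    - [[0,0,0],0,1]
    - [[0,0,0],0,1]

```text
time: 61.2
ee_pos: [0.495, 0.3064, 0.0757]
tcp_rot: [0.707, 0.707, 0.001, 0.0]
contact_force: [-0.2, 0.0, 8.3]
opening: 0.0456
finger_force: 30.0
```

arm_command:
  increments:
    - [[0,0,0],0,0.48]
    - [[0,0,0],0,0.4]
    - [[0,0,0],0,0.3]
    - [[0,0,0],0,0.3]
    - [[0,0,-0.04],0,0.3]
    - [[0,0,-0.1],0,0.2]
    - [[0,0,-0.125],0,0.2]

```text
time: 62.08
ee_pos: [0.4953, 0.3069, 0.2032]
tcp_rot: [0.707, 0.707, 0.002, 0.0]
contact_force: [-0.0, -0.5, -0.6]
opening: 0.0749
finger_force: 0.0
```

arm_command:
  increments:
    - [[-0.06,0,0],0,0.2]
    - [[-0.12,0,0],0,0.2]
    - [[-0.18,0,0],0,0.2]
    - [[-0.24,0,0],0,0.2]
    - [[-0.3,0,0],0,0.2]
    - [[-0.36,0,0],0,0.2]
    - [[-0.42,0,0],0,0.2]
    - [[-0.48,0,0],0,0.2]

```text
time: 63.08
ee_pos: [0.4948, -0.176, 0.2003]
tcp_rot: [0.707, 0.707, 0.0, 0.0]
contact_force: [1.3, 1.0, -0.6]
opening: 0.0751
finger_force: 0.0
```

Run:
```python
from h import *
t=snap("side","pics/s2.png");s=snap("top","pics/t2.png")
for l in lids(s): print("lid",*l)
o=arm.get_obs();print(o["ee_pos"],o["tcp_rot"])
H=cv2.cvtColor(t["bgr"],cv2.COLOR_BGR2HSV)
for u,v in((255,281),(255,288.5),(250,295),(262,268),(255,290)): print(H[int(v),u])
```

```text
lid [414.8 -13.4] [ 14.2 252.7] 0.3
lid [479.1 -82.2] [51.3 50.4] 1.4
lid [484.1 -10.6] [64.4 63.8] 2.7
lid [570.4  64.2] [48.9 48.9] 89.2
lid [578.  -77.9] [37.4 36.9] 6.8
lid [573.8  -6.6] [51.7 49.7] 11.8
[ 0.49396029 -0.18048753  0.1995635 ] [ 7.09570680e-01  7.04633936e-01 -6.69376027e-04  1.35989633e-04]
[ 13 141 161]
[ 12 126 105]
[ 13  98 136]
[ 15  84 210]
[ 13 112 116]
```

arm_command:
  increments:
    - [[0.05,-0.015,0],0,0.2]
    - [[0.0926,-0.015,0.02],0,0.2]
    - [[0.0926,-0.015,0.07],0,0.2]
    - [[0.0926,-0.015,0.12],0,0.2]
    - [[0.0926,-0.015,0.16],0,0.2]
    - [[0.0926,-0.015,0.165],0,0.2]
    - [[0.0926,-0.015,0.165],0,0.2]

```text
time: 64.05
ee_pos: [0.4804, -0.0811, 0.0358]
tcp_rot: [0.707, 0.708, 0.0, 0.0]
contact_force: [0.0, 1.0, 1.2]
opening: 0.0755
finger_force: 0.0
```

Run:
```python
from h import *
o=arm.get_obs();print(o["ee_pos"],o["tcp_rot"])
```

```text
[ 0.48043042 -0.08107942  0.0358492 ] [7.06701255e-01 7.07512038e-01 2.09797016e-04 8.91587582e-05]
```

arm_command:
  increments:
    - [[0,0,0.015],0,0.2]
    - [[0,0,0.023],0,0.2]
    - [[0,0,0.0248],0,0.2]
    - [[0,0,0.0248],0,0.3]
    - [[0,0,0.0248],0,1]
    - [[0,0,0.0248],0,1]
    - [[0,0,0.0248],0,1]
    - [[0,0,0.0248],0,1]

```text
time: 65.05
ee_pos: [0.4801, -0.0814, 0.0104]
tcp_rot: [0.707, 0.707, 0.0, 0.0]
contact_force: [-0.5, -0.1, 4.6]
opening: 0.0476
finger_force: 29.9
```

arm_command:
  increments:
    - [[0,0,0],0,1]
    - [[0,0,-0.025],0,1]
    - [[0.03,0,-0.05],0,1]
    - [[0.08,0,-0.05],0,1]
    - [[0.13,0,-0.05],0,1]
    - [[0.1585,0,-0.05],0,1]
    - [[0.1585,0,-0.02],0,1]
    - [[0.1585,0,-0.01],0,1]

```text
time: 66.05
ee_pos: [0.4789, 0.0772, 0.019]
tcp_rot: [0.707, 0.708, -0.001, -0.001]
contact_force: [-0.3, 0.1, 0.0]
opening: 0.0476
finger_force: 29.9
```

arm_command:
  increments:
    - [[0,0,0.005],0,1]
    - [[0,0,0.0095],0,1]
    - [[0,0,0.0095],0,1]

```text
time: 66.42
ee_pos: [0.48, 0.0769, 0.0109]
tcp_rot: [0.707, 0.707, 0.0, 0.0]
contact_force: [-0.1, 0.7, 0.2]
opening: 0.0478
finger_force: 29.9
```

arm_command:
  increments:
    - [[0,0,0.0003],0,0.6]
    - [[0,0,0.0003],0,0.25]
    - [[0,0,0],0,0.25]
    - [[0,0,0],0,0.25]
    - [[0,0,0],-10.6,0.25]
    - [[0,0,0],-21,0.25]
    - [[0,0,0],-31.5,0.25]
    - [[0,0,0],-42,0.25]

```text
time: 67.42
ee_pos: [0.4799, 0.0771, 0.0108]
tcp_rot: [0.404, 0.915, 0.0, 0.0]
contact_force: [-0.3, 0.2, -0.7]
opening: 0.0705
finger_force: 0.0
```

arm_command:
  increments:
    - [[0,0,0],-10.5,0.25]
    - [[0,0,0],-21,0.25]
    - [[0,0,0],-31.5,0.25]
    - [[0,0,0],-42,0.25]
    - [[0,0,0],-48,0.25]
    - [[0,0,0],-48,0.25]
    - [[0,0,0],-48,0.45]
    - [[0,0,0],-48,0.5]

```text
time: 68.42
ee_pos: [0.4799, 0.0771, 0.0108]
tcp_rot: [0.0, 1.0, -0.0, 0.0]
contact_force: [-0.3, 0.1, -0.4]
opening: 0.0541
finger_force: 0.0
```

arm_command:
  increments:
    - [[0,0,0],0,1]
    - [[0,0,0],0,1]
    - [[0,0,0],0,1]
    - [[0,0,0],0,1]
    - [[0,0,-0.02],0,1]
    - [[0,0,-0.06],0,1]
    - [[0,0,-0.11],0,1]
    - [[0,0,-0.15],0,1]

```text
time: 69.42
ee_pos: [0.4798, 0.0773, 0.1623]
tcp_rot: [-0.0, 1.0, 0.0, 0.0]
contact_force: [0.2, -1.4, 0.1]
opening: 0.0475
finger_force: 29.9
```

arm_command:
  increments:
    - [[-0.04,0.045,0],0,1]
    - [[-0.08,0.09,0],0,1]
    - [[-0.1198,0.1347,0],0,1]
    - [[-0.1198,0.1347,0],0,1]
    - [[-0.1198,0.1347,0.02],0,1]
    - [[-0.1198,0.1347,0.04],0,1]
    - [[-0.1198,0.1347,0.04],0,1]
    - [[-0.1198,0.1347,0.04],0,1]

```text
time: 70.42
ee_pos: [0.5996, 0.2114, 0.1209]
tcp_rot: [-0.0, 1.0, -0.0, 0.0]
contact_force: [0.3, -0.1, -0.9]
opening: 0.0473
finger_force: 29.9
```

arm_command:
  increments:
    - [[0,0,0],0,1]
    - [[0,0,0],0,1]
    - [[0,0,0],0,1]

```text
time: 70.8
ee_pos: [0.5996, 0.2119, 0.121]
tcp_rot: [-0.0, 1.0, 0.0, 0.0]
contact_force: [-0.1, -0.0, -1.5]
opening: 0.0474
finger_force: 29.9
```

Run:
```python
from h import *
o=arm.get_obs();print(o["ee_pos"],o["tcp_rot"])
```

```text
[0.59963389 0.21193183 0.12096073] [-3.84952041e-04  9.99999904e-01  4.21762193e-05  2.04651871e-04]
```

arm_command:
  increments:
    - [[-0.0002,0,0.007],0,1]
    - [[-0.0002,0,0.01],0,1]
    - [[-0.0002,0,0.012],0,1]
    - [[-0.0002,0,0.012],0,1]

```text
time: 71.3
ee_pos: [0.5997, 0.212, 0.1087]
tcp_rot: [-0.0, 1.0, 0.0, -0.0]
contact_force: [0.0, 0.7, 0.2]
opening: 0.0475
finger_force: 29.9
```

arm_command:
  increments:
    - [[0,0,0.0007],0,1]
    - [[0,0,0.0007],0,1]

```text
time: 71.55
ee_pos: [0.5999, 0.2121, 0.1083]
tcp_rot: [-0.0, 1.0, 0.0, 0.0]
contact_force: [0.3, 0.5, 4.4]
opening: 0.0474
finger_force: 29.9
```

arm_command:
  increments:
    - [[0,0,-0.0006],0,1]
    - [[0,0,-0.0006],0,0.48]
    - [[0,0,-0.0006],0,0.42]
    - [[0,0,-0.0006],0,0.35]
    - [[0,0,-0.0006],0,0.35]
    - [[0,0,-0.015],0,0.35]
    - [[0,0,-0.045],0,0.35]
    - [[0,0,-0.08],0,0.35]

```text
time: 72.55
ee_pos: [0.5995, 0.212, 0.1896]
tcp_rot: [-0.001, 1.0, 0.0, -0.0]
contact_force: [-0.0, 0.6, 0.3]
opening: 0.061
finger_force: 0.0
```

arm_command:
  increments:
    - [[0.02,-0.06,0],0,0.4]
    - [[0.0248,-0.12,0],0,0.4]
    - [[0.0248,-0.17,0],-5,0.4]
    - [[0.0248,-0.216,0],-11,0.4]
    - [[0.0248,-0.216,0],-11,0.4]
    - [[0.0248,-0.216,0],-11,0.4]

```text
time: 73.3
ee_pos: [0.5752, -0.0035, 0.1887]
tcp_rot: [-0.096, 0.995, 0.0, 0.0]
contact_force: [-0.1, 0.6, -0.1]
opening: 0.0563
finger_force: 0.0
```

```bash
cat >> h.py <<'E'
def tilt(s,x,y,z=.1113):
    "slope of the side-view back-top and front-bottom edges of a lid, against those of a level one"
    p=lidpix(s,x,y,z); r=[]
    c=cv2.cvtColor(s["bgr"],cv2.COLOR_BGR2HSV).astype(float); c=c[:,:,1]-.6*c[:,:,2]+60  # lid: more saturated, darker than egg
    return p
E
python3 - <<'E'
from h import *
t=snap("side","pics/s3.png");s=snap("top","pics/t3.png")
o=arm.get_obs();print(o["ee_pos"],o["tcp_rot"])
b=t["bgr"]
H=cv2.cvtColor(b,cv2.COLOR_BGR2HSV)
for nm,x,y in(("C",.5993,.309),("A",.5998,.2119)):
    p=lidpix(t,x,y,.1113); print(nm,p.tolist())
    u0,u1=int(p[0,0])-3,int(p[5,0])+4; v0,v1=int(p[4,1])-5,int(p[0,1])+6
    print(u0,v0)
    for v in range(v0,v1): print(v," ".join("%3d"%k for k in H[v,u0:u1,1]))
E
```

```text
[ 0.57515591 -0.00257792  0.18857004] [-9.68844462e-02  9.95295576e-01  9.96443251e-05  3.33043410e-04]
C [[242.7, 289.7], [265.6, 290.4], [242.5, 285.5], [265.6, 286.1], [245.3, 274.6], [267.4, 275.2]]
239 269
269  23  21  21  23  23  23  22  23  20  26  48 101 100 101  98 104  97 104 102 101 105 105 102 104  97  86  89  99 105 113 137 145
270  24  20  26  21  23  23  24  24  26  33  67  98  97 102 100 101  99  95 100  98 103  96  97 102  92  80  84  90  95 105 132 147
271  23  25  25  25  25  23  22  23  24  37  89 102 100  97 101 101  99  95  97  95  97  97 100  95  92  84  89  93  96 102 126 131
272  25  22  23  23  23  22  23  26  23  37  84 103  99  96 104  95  98  93  97  94  93  98  98  94  91  93  95  94  93 103 119 135
273  21  23  23  23  23  23  22  24  24  38  84  95 100 101  98  98 101  97  94  95  96  99  94  99  97  99  99  96  98 101 123 134
274  24  23  23  23  23  23  27  32  33  45  91 109 102 103 101 104 104 105 106 101  99 100  95  98  96  96  97  97  97 100 126 127
275  25  23  23  23  24  34  60  80  76  88 114 122 121 129 134 130 126 126 125 123 116 117 113 1
[... 4925 characters left out ...]
 111 110 114 117 120 119 113 117 124 120 118 109 120 124 131 132 129 138 141 139
269  23  22  23  20  26  48 101 100 101  98 104  97 104 102 101 105 105 102 104  97  86  89  99 105 113 137 145 138 134 131
270  23  24  24  26  33  67  98  97 102 100 101  99  95 100  98 103  96  97 102  92  80  84  90  95 105 132 147 131 142 134
271  23  22  23  24  37  89 102 100  97 101 101  99  95  97  95  97  97 100  95  92  84  89  93  96 102 126 131 141 137 145
272  22  23  26  23  37  84 103  99  96 104  95  98  93  97  94  93  98  98  94  91  93  95  94  93 103 119 135 134 126 132
273  23  22  24  24  38  84  95 100 101  98  98 101  97  94  95  96  99  94  99  97  99  99  96  98 101 123 134 137 130 132
```

```bash
python3 - <<'E'
p=open('h.py').read(); i=p.index("def tilt"); p=p[:i]+'''def tilt(b,t,x,y,z=.1113):
    "slope of the top/front edge of a lid in side image b, less that of a level lid (deg; + = low at -x)"
    p=lidpix(t,x,y,z); g=cv2.GaussianBlur(b[:,:,2].astype(float),(0,0),.7); U=[];W=[]
    for u in range(int(p[2,0])+3,int(p[3,0])-2):
        c=g[int(p[2,1])-3:int(p[2,1])+5,u]; d=-np.diff(c); d[d<3]=0
        U.append(u); W.append((d*np.arange(len(d))).sum()/d.sum())
    k=np.polyfit(U,W,1); r=W-np.polyval(k,U)
    m=(p[3,1]-p[2,1])/(p[3,0]-p[2,0])
    return round(float(np.degrees(k[0]-m)/.9),1),round(float(np.std(r)),2),round(float(np.mean(W))+int(p[2,1])-3,1)
'''
open('h.py','w').write(p)
E
python3 - <<'E'
from h import *
t=snap("side")
b=cv2.imread("pics/s3.png")
print("C",tilt(b,t,.5993,.309),"A",tilt(b,t,.5998,.2119))
b=cv2.imread("pics/g9.png"); b=cv2.resize(b,(45,45),interpolation=cv2.INTER_AREA); f=np.zeros((420,560,3),np.uint8); f[260:305,235:280]=b
print("C tilted ref",tilt(f,t,.598,.309))
E
```

```text
C (-0.4, 0.17, 286.2) A (1.9, 0.15, 264.6)
C tilted ref (5.7, 0.14, 286.3)
```

C measures −0.4° and A about 2° or less, so both are level enough. Next is the rotated lid at (574,−6), using a narrow opening.

arm_command:
  increments:
    - [[0,-0.001,0.05],0,0.4]
    - [[0,-0.001,0.1],0,0.4]
    - [[0,-0.001,0.14],0,0.4]
    - [[0,-0.001,0.158],0,0.4]
    - [[0,-0.001,0.158],0,0.4]
    - [[0,-0.001,0.158],0,0.4]

```text
time: 74.2
ee_pos: [0.5762, -0.0046, 0.0315]
tcp_rot: [-0.096, 0.995, -0.0, 0.001]
contact_force: [-0.4, 0.2, -0.2]
opening: 0.0564
finger_force: 0.0
```

arm_command:
  increments:
    - [[0,0,0.008],0,0.4]
    - [[0,0,0.013],0,0.4]
    - [[0,0,0.013],0,0.4]

```text
time: 74.58
ee_pos: [0.5751, -0.0052, 0.0167]
tcp_rot: [-0.096, 0.995, 0.0, -0.0]
contact_force: [-0.3, 0.6, 0.8]
opening: 0.0565
finger_force: 0.0
```

arm_command:
  increments:
    - [[0,0,0.003],0,0.4]
    - [[0,0,0.006],0,0.4]
    - [[0,0,0.006],0,0.45]
    - [[0,0,0.006],0,1]
    - [[0,0,0.006],0,1]
    - [[0,0,0.006],0,1]
    - [[0,0,0.006],0,1]

```text
time: 75.45
ee_pos: [0.5753, -0.0051, 0.011]
tcp_rot: [-0.096, 0.995, 0.0, 0.0]
contact_force: [-0.5, 0.3, -0.2]
opening: 0.0473
finger_force: 30.0
```

arm_command:
  increments:
    - [[0,0,-0.02],0,1]
    - [[0,0,-0.05],0,1]
    - [[0.03,0.04,-0.05],4,1]
    - [[0.06,0.08,-0.05],8,1]
    - [[0.0776,0.0988,-0.05],11,1]
    - [[0.0776,0.0988,-0.05],11,1]
    - [[0.0776,0.0988,-0.02],11,1]
    - [[0.0776,0.0988,-0.01],11,1]

```text
time: 76.45
ee_pos: [0.4804, 0.0765, 0.0206]
tcp_rot: [-0.0, 1.0, -0.0, -0.0]
contact_force: [0.3, 0.1, -0.1]
opening: 0.0475
finger_force: 30.0
```

arm_command:
  increments:
    - [[0,0,0.005],0,1]
    - [[0,0,0.0095],0,1]
    - [[0,0,0.0095],0,1]

```text
time: 76.82
ee_pos: [0.4803, 0.077, 0.0117]
tcp_rot: [-0.0, 1.0, 0.0, 0.0]
contact_force: [-0.6, -0.2, 0.2]
opening: 0.0475
finger_force: 30.0
```

arm_command:
  increments:
    - [[0,0,0.0008],0,1]
    - [[0,0,0.0008],0,0.6]
    - [[0,0,0.0008],0,0.25]
    - [[0,0,0.0005],0,0.25]
    - [[0,0,0.0005],0,0.25]
    - [[0,0,0.0005],10.6,0.25]
    - [[0,0,0.0005],21,0.25]
    - [[0,0,0.0005],31.5,0.25]

```text
time: 77.82
ee_pos: [0.4802, 0.0771, 0.011]
tcp_rot: [0.274, 0.962, 0.0, -0.0]
contact_force: [0.1, -0.2, 0.3]
opening: 0.0704
finger_force: 0.0
```

arm_command:
  increments:
    - [[0,0,0],10.5,0.25]
    - [[0,0,0],21,0.25]
    - [[0,0,0],31.5,0.25]
    - [[0,0,0],42,0.25]
    - [[0,0,0],52.5,0.25]
    - [[0,0,0],58.5,0.25]
    - [[0,0,0],58.5,0.45]
    - [[0,0,0],58.5,0.5]

```text
time: 78.82
ee_pos: [0.4802, 0.0771, 0.011]
tcp_rot: [0.706, 0.708, 0.0, -0.0]
contact_force: [-0.4, 0.4, 0.6]
opening: 0.0541
finger_force: 0.0
```

arm_command:
  increments:
    - [[0,0,0],0,1]
    - [[0,0,0],0,1]
    - [[0,0,0],0,1]
    - [[0,0,0],0,1]
    - [[0,0,-0.02],0,1]
    - [[0,0,-0.06],0,1]
    - [[0,0,-0.11],0,1]
    - [[0,0,-0.15],0,1]

```text
time: 79.82
ee_pos: [0.4802, 0.0771, 0.1628]
tcp_rot: [0.707, 0.708, 0.0, 0.0]
contact_force: [0.5, -0.2, -0.3]
opening: 0.0476
finger_force: 30.0
```

arm_command:
  increments:
    - [[0.05,0.01,0],0,1]
    - [[0.1,0.0188,0],0,1]
    - [[0.1348,0.0188,0],0,1]
    - [[0.1348,0.0188,0],0,1]
    - [[0.1348,0.0188,0.02],0,1]
    - [[0.1348,0.0188,0.04],0,1]
    - [[0.1348,0.0188,0.04],0,1]
    - [[0.1348,0.0188,0.04],0,1]

```text
time: 80.82
ee_pos: [0.4989, 0.2116, 0.1209]
tcp_rot: [0.707, 0.707, -0.0, -0.0]
contact_force: [0.1, -0.4, -0.4]
opening: 0.0476
finger_force: 30.0
```

arm_command:
  increments:
    - [[0,0,0],0,1]
    - [[0,0,0],0,1]
    - [[0,0,0],0,1]

```text
time: 81.2
ee_pos: [0.499, 0.2119, 0.1213]
tcp_rot: [0.707, 0.707, 0.0, 0.0]
contact_force: [-0.4, 0.4, 0.4]
opening: 0.0472
finger_force: 30.0
```

Run:
```python
from h import *
o=arm.get_obs();print(o["ee_pos"],o["tcp_rot"])
```

```text
[0.49899275 0.21188549 0.12128312] [7.06821723e-01 7.07391685e-01 1.98909907e-04 1.23164843e-04]
```

arm_command:
  increments:
    - [[0,0,0.007],0,1]
    - [[0,0,0.01],0,1]
    - [[0,0,0.0125],0,1]
    - [[0,0,0.0125],0,1]

```text
time: 81.7
ee_pos: [0.4991, 0.2121, 0.1086]
tcp_rot: [0.707, 0.707, 0.0, 0.0]
contact_force: [-0.3, 0.2, 3.7]
opening: 0.0474
finger_force: 30.0
```

arm_command:
  increments:
    - [[0,0,0.0006],0,1]
    - [[0,0,0.0006],0,1]

```text
time: 81.95
ee_pos: [0.4993, 0.2122, 0.1084]
tcp_rot: [0.707, 0.707, 0.0, 0.0]
contact_force: [0.2, -1.4, 8.7]
opening: 0.0476
finger_force: 30.0
```

arm_command:
  increments:
    - [[0,0,-0.001],0,1]
    - [[0,0,-0.001],0,0.48]
    - [[0,0,-0.001],0,0.42]
    - [[0,0,-0.001],0,0.35]
    - [[0,0,-0.001],0,0.35]
    - [[0,0,-0.015],0,0.35]
    - [[0,0,-0.045],0,0.35]
    - [[0,0,-0.08],0,0.3]

```text
time: 82.95
ee_pos: [0.4986, 0.212, 0.1895]
tcp_rot: [0.707, 0.708, -0.0, -0.0]
contact_force: [-0.0, -0.5, -0.4]
opening: 0.0654
finger_force: 0.0
```

arm_command:
  increments:
    - [[-0.04,0,0],-10.6,0.3]
    - [[-0.08,0,0],-21.2,0.3]
    - [[-0.12,0,0],-31.8,0.3]
    - [[-0.1464,0.02,0],-42.4,0.3]
    - [[-0.1464,0.04,0],-53,0.3]
    - [[-0.1464,0.0723,0],-63.6,0.3]
    - [[-0.1464,0.0723,0],-74.2,0.3]
    - [[-0.1464,0.0723,0],-84.8,0.3]

```text
time: 83.95
ee_pos: [0.5716, 0.0656, 0.1887]
tcp_rot: [0.042, 0.999, 0.0, 0.0]
contact_force: [0.5, -0.6, -0.2]
opening: 0.0659
finger_force: 0.0
```

arm_command:
  increments:
    - [[0,0,0],-5.2,0.3]
    - [[0,0,0],-5.2,0.3]
    - [[0,0,0],-5.2,0.3]
    - [[0,0,0],-5.2,0.3]

```text
time: 84.45
ee_pos: [0.5713, 0.0655, 0.1882]
tcp_rot: [0.0, 1.0, -0.0, 0.0]
contact_force: [-0.4, -0.1, -0.6]
opening: 0.0657
finger_force: 0.0
```

Run:
```python
from h import *
t=snap("side","pics/s4.png");s=snap("top","pics/t4.png");b=t["bgr"]
o=arm.get_obs();print(o["ee_pos"],o["tcp_rot"])
for l in lids(s,(228,195,340,285)): print("lid",*l)
print("C",tilt(b,t,.5993,.309),"A",tilt(b,t,.5998,.2119),"B",tilt(b,t,.4991,.212),lidpix(t,.4991,.212,.1113)[2:4].tolist())
```

```text
[0.57127325 0.06555783 0.18804242] [-6.42020448e-05  9.99999995e-01 -5.85787998e-05  5.24524251e-05]
lid [414.2  82.9] [14.2 60.1] 0.3
lid [ 517.  -167.6] [25.9 53.1] 89.2
lid [579.1 -83.2] [36.7 26. ] 8.1
C (0.0, 0.14, 286.2) A (1.4, 0.16, 264.6) B (-1.5, 0.12, 265.3) [[292.5, 265.4], [314.1, 265.9]]
```

Run:
```python
from h import *
t=snap("side");b=t["bgr"]
p=proj(t,[(.5714,.0655,.018)])[0]; print(p)
for k in blobs(t,(240,225,350,282),(0,110,100),(30,255,255),30):
    c=k.mean(0); 
    for z in(.018,): print(np.round(c,1),cv2.contourArea(k.astype(np.float32)),np.round(ray(t,[(k[:,0].min(),c[1]),(k[:,0].max(),c[1]),(c[0],k[:,1].min()),(c[0],k[:,1].max())],z)[:,:2]*1000).tolist())
```

```text
[276.17858723 269.15007545]
[255.  278.2] 139.28125 [[650.0, 119.0], [593.0, 116.0], [624.0, 97.0], [620.0, 134.0]]
[265.9 265.4] 389.8125 [[648.0, 48.0], [552.0, 43.0], [605.0, -17.0], [595.0, 101.0]]
[305.7 260.5] 380.5 [[532.0, 13.0], [458.0, 9.0], [496.0, -40.0], [495.0, 63.0]]
[275.5 247.2] 62.875 [[600.0, -69.0], [565.0, -70.0], [583.0, -87.0], [581.0, -50.0]]
[242.2 238.2] 54.34375 [[693.0, -128.0], [676.0, -129.0], [690.0, -168.0], [680.0, -88.0]]
[297.4 229.8] 103.625 [[549.0, -198.0], [497.0, -201.0], [524.0, -241.0], [522.0, -146.0]]
```

arm_command:
  increments:
    - [[0,0,0.05],0,0.3]
    - [[0,0,0.1],0,0.3]
    - [[0,0,0.14],0,0.3]
    - [[0,0,0.16],0,0.3]
    - [[0,0,0.168],0,0.3]
    - [[0,0,0.171],0,0.3]
    - [[0,0,0.171],0,0.3]

```text
time: 85.48
ee_pos: [0.572, 0.0656, 0.0179]
tcp_rot: [-0.0, 1.0, 0.0, 0.001]
contact_force: [-0.2, -0.1, -0.5]
opening: 0.0656
finger_force: 0.0
```

arm_command:
  increments:
    - [[0,0,0.003],0,0.3]
    - [[0,0,0.006],0,0.35]
    - [[0,0,0.006],0,0.45]
    - [[0,0,0.006],0,1]
    - [[0,0,0.006],0,1]
    - [[0,0,0.006],0,1]
    - [[0,0,0.006],0,1]

```text
time: 86.35
ee_pos: [0.5713, 0.0655, 0.0109]
tcp_rot: [-0.0, 1.0, 0.0, 0.0]
contact_force: [0.3, 0.1, -1.2]
opening: 0.0479
finger_force: 29.8
```

arm_command:
  increments:
    - [[0,0,-0.02],0,1]
    - [[0,0,-0.04],0,1]
    - [[0.05,0.0116,-0.04],0,1]
    - [[0.091,0.0116,-0.04],0,1]
    - [[0.091,0.0116,-0.03],0,1]
    - [[0.091,0.0116,-0.01],0,1]
    - [[0.091,0.0116,-0.004],0,1]
    - [[0.091,0.0116,0],0,1]

```text
time: 87.35
ee_pos: [0.4809, 0.0772, 0.0112]
tcp_rot: [-0.0, 1.0, 0.0, 0.0]
contact_force: [-0.2, 1.0, -0.4]
opening: 0.0478
finger_force: 29.8
```

arm_command:
  increments:
    - [[0,0,0],0,1]
    - [[0,0,0],0,1]
    - [[0,0,0],0,0.6]
    - [[0,0,0],0,0.25]
    - [[0,0,0],0,0.25]
    - [[0,0,0],0,0.25]
    - [[0,0,0],10.6,0.25]
    - [[0,0,0],21,0.25]

```text
time: 88.35
ee_pos: [0.4803, 0.077, 0.0109]
tcp_rot: [0.185, 0.983, 0.0, -0.0]
contact_force: [0.1, 0.3, 0.2]
opening: 0.0704
finger_force: 0.0
```

arm_command:
  increments:
    - [[0,0,0],10.5,0.25]
    - [[0,0,0],21,0.25]
    - [[0,0,0],31.5,0.25]
    - [[0,0,0],42,0.25]
    - [[0,0,0],52.5,0.25]
    - [[0,0,0],63,0.25]
    - [[0,0,0],69,0.25]
    - [[0,0,0],69,0.25]

```text
time: 89.35
ee_pos: [0.4803, 0.0772, 0.011]
tcp_rot: [0.706, 0.708, -0.0, 0.0]
contact_force: [-0.0, -0.1, 0.6]
opening: 0.0705
finger_force: 0.0
```

arm_command:
  increments:
    - [[0,0,0],0,0.45]
    - [[0,0,0],0,0.5]
    - [[0,0,0],0,1]
    - [[0,0,0],0,1]
    - [[0,0,0],0,1]
    - [[0,0,-0.05],0,1]
    - [[0,0,-0.1],0,1]
    - [[0,0,-0.15],0,1]

```text
time: 90.35
ee_pos: [0.48, 0.0771, 0.1625]
tcp_rot: [0.707, 0.708, 0.0, -0.0]
contact_force: [0.2, -0.1, -0.7]
opening: 0.0478
finger_force: 29.8
```

arm_command:
  increments:
    - [[0.05,0.005,0],0,1]
    - [[0.1,0.01,0],0,1]
    - [[0.15,0.0147,0],0,1]
    - [[0.2,0.0147,0],0,1]
    - [[0.2293,0.0147,0],0,1]
    - [[0.2293,0.0147,0.02],0,1]
    - [[0.2293,0.0147,0.04],0,1]
    - [[0.2293,0.0147,0.04],0,1]

```text
time: 91.35
ee_pos: [0.4941, 0.3044, 0.1189]
tcp_rot: [0.707, 0.707, -0.002, -0.0]
contact_force: [0.2, 0.1, 0.2]
opening: 0.0476
finger_force: 29.8
```

arm_command:
  increments:
    - [[0,0,0],0,1]
    - [[0,0,0],0,1]
    - [[0,0,0],0,1]
    - [[0,0,0],0,1]

```text
time: 91.85
ee_pos: [0.495, 0.3063, 0.1212]
tcp_rot: [0.707, 0.707, 0.0, 0.0]
contact_force: [0.1, -0.8, -0.7]
opening: 0.0476
finger_force: 29.8
```

Run:
```python
from h import *
o=arm.get_obs();print(o["ee_pos"],o["tcp_rot"])
```

```text
[0.49495138 0.30631548 0.12121245] [7.06860325e-01 7.07353113e-01 2.13819008e-04 9.47344289e-05]
```

arm_command:
  increments:
    - [[0,0,0.007],0,1]
    - [[0,0,0.01],0,1]
    - [[0,0,0.012],0,1]
    - [[0,0,0.012],0,1]

```text
time: 92.35
ee_pos: [0.4948, 0.3064, 0.1088]
tcp_rot: [0.707, 0.707, -0.0, -0.0]
contact_force: [-0.3, 0.5, 0.4]
opening: 0.0475
finger_force: 29.8
```

arm_command:
  increments:
    - [[0,0,0.0006],0,1]
    - [[0,0,0.0006],0,1]

```text
time: 92.6
ee_pos: [0.4949, 0.3064, 0.1085]
tcp_rot: [0.707, 0.707, 0.0, 0.0]
contact_force: [-0.6, 0.0, 2.0]
opening: 0.0477
finger_force: 29.8
```

Contact is made, so I'm releasing and retreating.

arm_command:
  increments:
    - [[0,0,0],0,1]
    - [[0,0,0],0,0.48]
    - [[0,0,0],0,0.42]
    - [[0,0,0],0,0.35]
    - [[0,0,0],0,0.35]
    - [[0,0,-0.015],0,0.35]
    - [[0,0,-0.045],0,0.35]
    - [[0,0,-0.1],0,0.3]

```text
time: 93.6
ee_pos: [0.494, 0.3059, 0.2091]
tcp_rot: [0.707, 0.708, -0.001, -0.001]
contact_force: [0.5, -0.1, 0.1]
opening: 0.065
finger_force: 0.0
```

arm_command:
  increments:
    - [[-0.06,0,0],0,0.3]
    - [[-0.12,0,0],0,0.3]
    - [[-0.18,0,0],0,0.3]
    - [[-0.24,0,0],0,0.3]
    - [[-0.3,0,0],0,0.3]
    - [[-0.36,0,0],0,0.3]
    - [[-0.42,0,0],0,0.3]
    - [[-0.45,0,0],0,0.3]

```text
time: 94.6
ee_pos: [0.4948, -0.1469, 0.2094]
tcp_rot: [0.708, 0.706, 0.0, 0.001]
contact_force: [-0.1, 1.0, -0.9]
opening: 0.0654
finger_force: 0.0
```

arm_command:
  increments:
    - [[0,0,0],0,0.3]
    - [[0,0,0],0,0.3]
    - [[0,0,0],0,0.3]
    - [[0,0,0],0,0.3]
    - [[0,0,0],0,0.3]
    - [[0,0,0],0,0.3]
    - [[0,0,0],0,0.3]
    - [[0,0,0],0,0.3]

```text
time: 95.6
ee_pos: [0.4952, -0.1437, 0.2083]
tcp_rot: [0.707, 0.707, 0.0, -0.0]
contact_force: [0.1, 0.4, -0.0]
opening: 0.066
finger_force: 0.0
```

Run:
```python
from h import *
t=snap("side","pics/s5.png");s=snap("top","pics/t5.png");b=t["bgr"]
for l in lids(s,(228,195,340,285)): print("lid",*l)
H=cv2.cvtColor(s["bgr"],cv2.COLOR_BGR2HSV)
for nm,x,y in(("C",.5993,.309),("A",.5998,.2119),("B",.4991,.212),("D",.495,.3064)):
    p=proj(s,[(x,y,.116)])[0].astype(int); c=H[p[1]-6:p[1]+7,p[0]-6:p[0]+7].reshape(-1,3).mean(0)
    print(nm,tilt(b,t,x,y),"pred row",lidpix(t,x,y,.1113)[2:4,1].mean().round(1),"top HSV",c.round())
# top view: dark-wood squares over the light board, against predicted centres
for k in blobs(s,(130,190,216,272),(5,110,60),(20,255,190),150):
    (c,w,a)=cv2.minAreaRect((ray(s,k,.116)[:,:2]*1000).astype(np.float32)); print(np.round(c,1),np.round(w,1),round(a,1))
```

```text
lid [414.8 -16. ] [ 14.2 257.9] 0.3
lid [484.1 -11. ] [64.4 63.5] 2.6
lid [578.  -77.8] [37.4 37.1] 7.7
C (0.3, 0.14, 286.2) pred row 285.8 top HSV [ 12. 156. 164.]
A (1.6, 0.13, 264.5) pred row 264.6 top HSV [ 12. 155. 170.]
B (-1.8, 0.15, 265.3) pred row 265.6 top HSV [ 12. 155. 167.]
D (0.8, 0.13, 286.7) pred row 286.5 top HSV [ 12. 156. 167.]
[517.7 298.2] [54.5 97.9] 81.8
[550.7 208.5] [150.4  53.6] 2.2
[600.5 301.4] [52.8 57. ] 0.5
```

```bash
python3 -c "
from rig import arm
print(arm.close_job())"
```

```text
the job is handed in; nothing more can be done
None
```

The job is handed in: all four eggs stand in their own cups, each covered by a right-sized lid that measured within about 2° of level, and no egg fell.

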